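Make up the bone dice set in the caddy

ROBOT

A 7-joint arm with a two-finger parallel gripper is mounted at the origin on the work surface. World frame = base frame: x ahead of the robot, y to its left, z up, the work surface at z = 0. Lengths are in m, angles in degrees, forces in N, time in s.
With the tool pointing down it reaches from about 0.4 to 0.925 m from the base axis. Payload 5.6 kg.
Tool frame: the origin (TCP) lies midway between the tips of the shut fingers; the grasp point (between the pads) lies 19 mm behind it; z points along the fingers, y is the line along which they close (so a half turn about z gives the same grasp; the last joint's range is limited). The gripper opens to 85 mm and grips with 20 to 120 N. Pads are 22 mm wide; open, the fingers measure 114 mm over their backs; the gripper's body (76 mm by 85 mm) begins 54 mm behind the grasp point. The pads swing forward as they close: fully open they stand 13 mm farther back than shut.
Start: joints at [-66.52, 26.786, -0.665, 91.828, 0.344, 61.387, -3.226], TCP at [0.284, 0.584, 0.231] pointing down, gripper open.
Joint ranges: [-144.91, 144.91], [-17.63, 115.5], [-89.93, 88.59], [15.96, 139.68], [-74.01, 254.01], [8.47, 105.57], [-167.45, 167.45]. Speed limits (degrees/s): [147.25, 147.25, 180, 180, 180, 180, 180].

INTERFACE

Orientations are given as a 3x3 rotation matrix whose columns are the frame's x, y, z axes.
In Python, from rig import get_state, camera, sign_off, masks_of gives the robot as it stands.
- The arm moves only by the tool carry_out, never from a script. Its argument "increments" is a list of rows, each an object of numbers: "tx", "ty", "tz": the shift along the tool's x, y, z in mm; "twist": the turn about the tool's z in rad. A call has 1 to 8 rows; each row is the pose to reach, as a shift and turn from the pose commanded when the call began, along the tool's axes at that moment; what a row does not reach only later rows make up. A row lasts 1/8 s, in which the tool goes at most 62.5 mm and 10.7 degrees, less where a joint would pass 70% of its speed; a pose out of reach is approached as far as the arm can. A call with a gripper value outside its range is refused whole. "grip" is the finger opening in mm, from 0 to 85.4, set as the call begins (left out, the last holds). The fingers move at their own pace and stop on an object; "newtons" is the grip in N (left out, the last holds). Time passes only in rows, so rows that repeat a pose let the fingers close. It gives the time, the measured TCP pose, the force, the opening and the grip force at its end, in the units of the state.
- get_state(): the state, without advancing time (a new reading comes with each control period).
- camera(name): name is "scene" or "top" or "wrist"; returns a dict with "image" (480x640x3 uint8, red, green, blue), "fov_y" (degrees; the focal length in pixels is half the picture's height over the tangent of half this angle, whatever the lens; pixels are square), "cx", "cy" (the principal point, pixels), "D" ([k1, k2, p1, p2, k3] as OpenCV has them; the pictures are not rectified), "rvec" (rotation vector, rad) and "tvec" (3), from world to camera coordinates, as OpenCV has them. Camera axes: x right, y down, z forward; pixel columns grow to the right and rows downward; lengths in m; the calibration is good to about 2 mm. A picture is of the moment at which its call begins. There is no depth.
- sign_off(): hands the job in; it is judged then, once.
Trained networks look in a picture, given as the dict that the camera call returned (one of the last four; its "shot" number tells which), for a name from the list of things; names that differ only in an ending like _2 or _b are one class to them, and where a whole thing is asked for, a point or a joint stands for the part that bears it (a point fixed in the world has none). Each returns a list of dicts, best first, with "confidence" (0 to 1); they miss things now and then, are a little off and sometimes report something else, mostly with a low value. They report only what shows in the picture. A call takes as long as a camera call. They do not tell look-alikes from the thing itself.
- masks_of(picture, query): "region" (480x640 bool, what is visible of it) and "extent" ([centre column, centre row, width, height] in pixels, round what is visible of it).
The state is a dict: "clock": time; "qpos": joint angles; "joint_velocities": joint speeds; "joint_torque": joint torques, N m; "ee_pos": TCP position; "ee_rot": TCP orientation; "ft_force": force on the tool from outside, world axes, zero at the start; "moment": the same for the moment, N m; "width": finger opening in m; "grip_force": force on a finger pad.
Only numpy, scipy, OpenCV 4.12 (cv2) and the standard library are available. Lean on these libraries where they do the work, as an engineer would, in place of code of your own. Each camera call takes 0.05 s, during which the arm holds its last target. There are 200 camera calls.

TASK

Gather the finished set into the caddy: lay the black ebony checker in the green pocket and stand the green-inlaid die squarely in the middle of the checker, and put the red-inlaid and blue-inlaid dice in the middle of the pockets of their own colour, all flat with the big inlay still facing up. Leave the two unfinished bone cubes and the amber jar where they are.

Things in the scene. Friction and masses are not known exactly. Their poses are not given: they have to be found in the camera images.
- die_red: bone cube 26 mm on a side, 33 g, standing flat; origin at the centre of its underside, z up, x and y square to its sides; finished die: a red round inlay 18 mm across on its top face and red dots 10 mm across on its sides
- die_blue: bone cube 26 mm on a side, 33 g, standing flat; origin at the centre of its underside, z up, x and y square to its sides; finished die: a blue round inlay 18 mm across on its top face and blue dots 10 mm across on its sides
- die_green: bone cube 26 mm on a side, 33 g, standing flat; origin at the centre of its underside, z up, x and y square to its sides; finished die: a green round inlay 18 mm across on its top face and green dots 10 mm across on its sides
- checker: black ebony game checker, a flat disc 40 mm across and 14 mm thick, 22 g, lying flat; origin at the centre of its underside, z up
- pocket_red: red-floored square pocket of the dark wooden caddy: 68 mm square outside, 60 mm inside, rim 4 mm thick; fixed; origin at the centre of its underside, which is 6 mm above the table; its floor is 4 mm and its rim top 8 mm above the origin (10 and 14 mm above the table); x and y square to its sides. The three pockets stand in one row along their y axes, 78 mm apart, in any order, on a caddy base 80 mm (along x) by 236 mm (along y) and 6 mm high.
- pocket_blue: blue-floored square pocket of the dark wooden caddy: 68 mm square outside, 60 mm inside, rim 4 mm thick; fixed; origin at the centre of its underside, which is 6 mm above the table; its floor is 4 mm and its rim top 8 mm above the origin (10 and 14 mm above the table); x and y square to its sides. The three pockets stand in one row along their y axes, 78 mm apart, in any order, on a caddy base 80 mm (along x) by 236 mm (along y) and 6 mm high.
- pocket_green: green-floored square pocket of the dark wooden caddy: 68 mm square outside, 60 mm inside, rim 4 mm thick; fixed; origin at the centre of its underside, which is 6 mm above the table; its floor is 4 mm and its rim top 8 mm above the origin (10 and 14 mm above the table); x and y square to its sides. The three pockets stand in one row along their y axes, 78 mm apart, in any order, on a caddy base 80 mm (along x) by 236 mm (along y) and 6 mm high.
- cube_blank: bone cube 26 mm on a side, 33 g, standing flat; origin at the centre of its underside, z up, x and y square to its sides; unfinished look-alike with no inlay at all; not to be moved
- cube_scribed: bone cube 26 mm on a side, 33 g, standing flat; origin at the centre of its underside, z up, x and y square to its sides; unfinished look-alike, no inlay, only two thin grey crossed lines scribed corner to corner on top; not to be moved
- jar: squat round amber glass jar with a brass lid, 64 mm across, 50 mm high, loose, 200 g, a bystander; origin at the centre of its underside. (A flat steel caliper and a brass polishing stick, neither over 10 mm high, lie beyond the caddy, further from the robot than all the work, at about x 0.76, y 0.32 and x 0.82, y -0.04 m.)
Not all that is in view belongs to the job. What is shaped like the die_green but pink or yellow is not meant.

How it is judged:
By the outcome, as a careful person would: the job done as asked, in the order asked, and still so for the second after the job is handed in, with the robot touching nothing.
It also fails if it takes over 106 s, if anything falls off the work surface, if the arm or the gripper's body presses on something with over 40 N, if the wrist force passes 120 N, or if a joint passes its speed limit or range.

## Working session

There is one attempt and no reset: what is moved stays moved. The work goes in short steps, Python scripts to look and compute and a tool call to move; the robot and the scene stay as the last step left them, time stands still between calls to the robot, and variables do not carry over. Pictures are saved under pics/ and viewed, at most 14 in all, crops included, and the job is handed in when it is done.

Besides the shell and the picture viewer there is one more tool, called after "Call:" by a JSON object that holds its "op" and its "data". carry_out: Moves the arm, as the interface text tells. Its arguments: {"type":"object","properties":{"increments":{"type":"array"},"grip":{"type":"number"},"newtons":{"type":"number"}},"required":["increments"]}

```bash
mkdir -p pics; python3 - <<'E'
from rig import *
import cv2,numpy as np
s=get_state(); print(s['clock'],s['ee_pos'],s['ee_rot'],s['width'])
for n in('top','scene'):
    c=camera(n); cv2.imwrite(f'pics/{n}0.png',c['image'][:,:,::-1]); print(n,c['fov_y'],c['cx'],c['cy'],c['D'],c['rvec'],c['tvec'])
E
```

```text
0.0 [0.28418377 0.58394998 0.23031682] [[-8.99189344e-01  4.37559224e-01 -6.69636668e-04]
 [ 4.37559717e-01  8.99187794e-01 -1.67487792e-03]
 [-1.30729165e-04 -1.79903841e-03 -9.99998373e-01]] 0.08525957348218667
top 46.43551102969221 317.4313847005819 236.08606704179545 [-0.08768671  0.          0.          0.          0.        ] [ 2.16900314 -2.17905256  0.11542458] [-0.01975574  0.5657527   1.04782414]
scene 52.232820432797965 314.20195615828305 232.38553777976912 [-0.03644407  0.          0.          0.          0.        ] [ 0.8082421   2.56784486 -1.07020383] [ 0.49104275 -0.21158953  1.09612829]
```

View pics/top0.png

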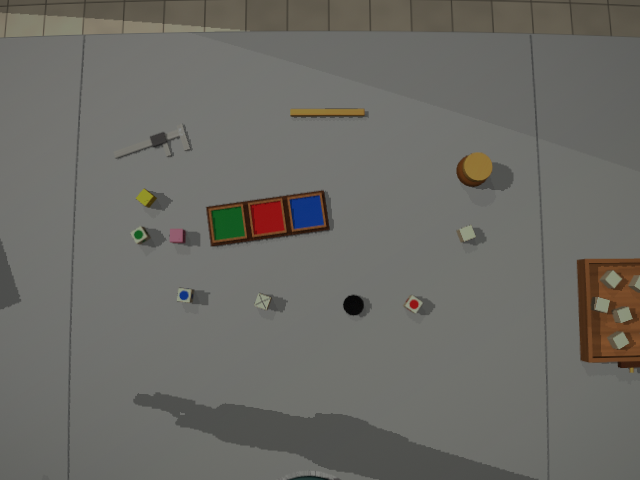

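View pics/scene0.png

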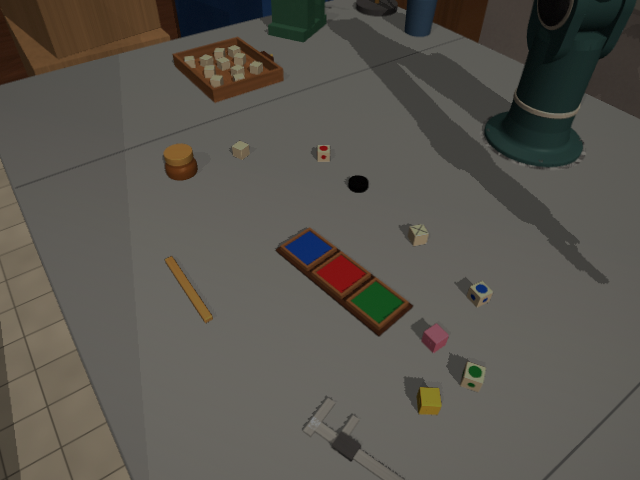

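The top picture shows the green die at (139,235), blue die (184,295), red die (414,304) and checker (353,305). The green, red and blue pockets are at (228,223), (268,217) and (307,211). The look-alikes are the scribed cube (263,301), the blank (467,233), pink (178,236) and yellow (146,197). The scene view agrees.

```bash
cat > h.py <<'E'
from rig import *
import cv2,numpy as np
def K(c):
    f=240/np.tan(np.radians(c['fov_y']/2)); return np.array([[f,0,c['cx']],[0,f,c['cy']],[0,0,1.]])
def world(c,px,z):
    px=np.array(px,float).reshape(-1,1,2)
    u=cv2.undistortPoints(px,K(c),np.array(c['D'])).reshape(-1,2)
    R=cv2.Rodrigues(np.array(c['rvec'],float))[0]; o=-R.T@np.array(c['tvec'])
    d=np.c_[u,np.ones(len(u))]@R
    return o+d*((z-o[2])/d[:,2])[:,None]
def pix(c,P):
    return cv2.projectPoints(np.array(P,float).reshape(-1,1,3),np.array(c['rvec'],float),np.array(c['tvec'],float),K(c),np.array(c['D']))[0].reshape(-1,2)
def colour(c,name):
    h=cv2.cvtColor(c['image'],cv2.COLOR_RGB2HSV).astype(int); H,S,V=h[...,0],h[...,1],h[...,2]
    if name=='black': return (V<25).astype(np.uint8)
    hh={'red':(H<5)|(H>172),'green':(H>45)&(H<80),'blue':(H>105)&(H<125)}[name]
    return (hh&(S>150)&(V>50)).astype(np.uint8)
def blobs(m,amin=20):
    n,l,st,ce=cv2.connectedComponentsWithStats(m)
    return [(st[i,4],ce[i],(l==i).astype(np.uint8)) for i in range(1,n) if st[i,4]>=amin]
def rect(c,m,z):
    "centre, sides, yaw (mod 90) of the mask's outline at height z"
    k=max(cv2.findContours(m,cv2.RETR_EXTERNAL,cv2.CHAIN_APPROX_NONE)[0],key=len)
    w=world(c,k,z)[:,:2]
    r=cv2.minAreaRect((w*1000).astype(np.float32)); return np.array(r[0]),np.array(r[1]),(r[2]+45)%90-45
def go(x,y,z,yaw=None):
    """tool shift (mm) and twist to bring the TCP to x,y,z (mm), tool y axis along world yaw (mod 180)"""
    s=get_state(); R=np.array(s['ee_rot']); d=R.T@(np.array([x,y,z])-1000*np.array(s['ee_pos']))
    t=0
    if yaw is not None:
        cur=np.degrees(np.arctan2(R[1,1],R[0,1])); t=-((yaw-cur+90)%180-90)
    return 'tx %.1f ty %.1f tz %.1f twist %.3f (%.1f deg) q7 %.0f'%(*d,np.radians(t),t,s['qpos'][6])
E
python3 - <<'E'
from h import *
c=camera('top')
for n in('red','green','blue','black'):
    for a,ce,m in blobs(colour(c,n)):
        if a>20000 or ce[1]<180 or ce[1]>320 or ce[0]>450: continue
        z={'black':.014}.get(n,.010 if a>400 else .026)
        print(n,a,ce.round(1),(world(c,ce,z)[0]*1000).round(1),[np.round(q,1) for q in rect(c,m,z)])
for n in('die_red','cube_blank','jar'):
    for r in masks_of(c,n): 
        print(n,r['confidence'],np.round(r['extent'],1),(world(c,r['extent'][:2],.026)[0]*1000).round(0))
c=camera('wrist'); s=get_state()
R=cv2.Rodrigues(np.array(c['rvec'],float))[0]; o=-R.T@np.array(c['tvec'])
print('wrist cam in tool',np.array(s['ee_rot']).T@(o-s['ee_pos']),'axes',(np.array(s['ee_rot']).T@R.T).round(2),c['fov_y'])
E
```

```text
red 894 [266.9 217.3] [604.9  76.5  10. ] [array([605. ,  76.6]), array([58.3, 59.4]), np.float64(7.9)]
red 59 [413.5 303.9] [ 434.6 -205.6   26. ] [array([ 434.5, -205.6]), array([13.5, 15.3]), np.float64(-1.0)]
green 868 [227.5 222.9] [594.3 153.9  10. ] [array([594.4, 153.9]), array([58.3, 58.1]), np.float64(8.3)]
green 47 [137.9 234.2] [571. 326.  26.] [array([571. , 325.7]), array([13.3, 14. ]), np.float64(26.4)]
blue 872 [306.2 211.6] [615.9  -0.7  10. ] [array([616. ,  -0.8]), array([57.8, 58.8]), np.float64(7.5)]
blue 56 [183.4 295. ] [453.5 234.9  26. ] [array([453.6, 234.7]), array([15.3, 13.5]), np.float64(0.8)]
black 299 [353.  304.8] [433.6 -90.5  14. ] [array([434.2, -90.4]), array([34.8, 36.5]), np.float64(-0.5)]
die_red 0.72 [354.1 306.4  19.5  16.9] [431. -92.  26.]
die_red 0.53 [413.1 302.2  14.1  22.2] [ 438. -205.   26.]
cube_blank 0.72 [469.  235.1  23.7  16.8] [ 567. -317.   26.]
cube_blank 0.18 [267.9 219.3  36.7  36.4] [599.  73.  26.]
jar 0.7 [475.1 167.1  36.9  33.1] [ 701. -334.   26.]
wrist cam in tool [ 0.07346959  0.00021866 -0.14290832] axes [[ 0.   -0.96 -0.28]
 [ 1.    0.   -0.  ]
 [ 0.   -0.28  0.96]] 69.2818549876932
```

```bash
python3 - <<'E'
from h import *
print(go(480,200,150,30)); print(go(434,-90,120,8))
E
```

```text
tx -344.1 ty -260.0 tz 81.2 twist 0.594 (34.0 deg) q7 -3
tx -429.6 ty -540.9 tz 111.3 twist 0.978 (56.0 deg) q7 -3
```

Call:
{"op": "carry_out", "data": {"increments": [{"tx": -344, "ty": -260, "tz": 80, "twist": 0.594}, {"tx": -344, "ty": -260, "tz": 80, "twist": 0.594}, {"tx": -344, "ty": -260, "tz": 80, "twist": 0.594}, {"tx": -344, "ty": -260, "tz": 80, "twist": 0.594}, {"tx": -344, "ty": -260, "tz": 80, "twist": 0.594}, {"tx": -344, "ty": -260, "tz": 80, "twist": 0.594}, {"tx": -344, "ty": -260, "tz": 80, "twist": 0.594}, {"tx": -344, "ty": -260, "tz": 80, "twist": 0.594}], "grip": 60, "newtons": 30}}

```text
clock: 1.35
ee_pos: [0.4818, 0.1945, 0.1508]
ee_rot: [[-0.492, 0.871, -0.0], [0.871, 0.492, -0.003], [-0.002, -0.001, -1.0]]
ft_force: [-0.4, 0.2, 0.5]
width: 0.0601
grip_force: 0.0
```

```bash
python3 - <<'E'
from h import *
s=get_state();print(s['clock'],s['ee_pos'],s['qpos'])
print(go(434,-90,120,8))
E
```

```text
1.35 [0.48179894 0.19446688 0.15083317] [-36.86976362  20.34069692  13.41510545 114.73761331  -6.28925054
  45.66563614   9.61629853]
tx -224.1 ty -181.5 tz 31.6 twist 0.375 (21.5 deg) q7 10
```

Call:
{"op": "carry_out", "data": {"increments": [{"tx": -224, "ty": -182, "tz": 31, "twist": 0.375}, {"tx": -224, "ty": -182, "tz": 31, "twist": 0.375}, {"tx": -224, "ty": -182, "tz": 31, "twist": 0.375}, {"tx": -224, "ty": -182, "tz": 31, "twist": 0.375}, {"tx": -224, "ty": -182, "tz": 31, "twist": 0.375}, {"tx": -224, "ty": -182, "tz": 31, "twist": 0.375}, {"tx": -224, "ty": -182, "tz": 31, "twist": 0.375}, {"tx": -224, "ty": -182, "tz": 31, "twist": 0.375}]}}

```text
clock: 2.35
ee_pos: [0.435, -0.0831, 0.1204]
ee_rot: [[-0.151, 0.988, 0.0], [0.988, 0.151, 0.001], [0.0, 0.001, -1.0]]
ft_force: [-0.5, 0.2, 0.6]
width: 0.06
grip_force: 0.0
```

```bash
python3 - <<'E'
from h import *
s=get_state();print(s['clock'],s['ee_pos'],s['qpos'].round(0))
c=camera('wrist'); cv2.imwrite('pics/w1.png',c['image'][:,:,::-1])
for a,ce,m in blobs(colour(c,'black'),300):
    k=max(cv2.findContours(m,0,1)[0],key=len); w=world(c,k,.014)[:,:2]*1000
    (x,y),r=cv2.minEnclosingCircle(w.astype(np.float32)); print(a,ce.round(),x,y,r)
    if 15<r<25: print(go(x,y,6,8))
print(pix(c,[s['ee_pos']]))
E
```

```text
2.35 [ 0.4350062  -0.08314193  0.12042583] [-14.  17.  23. 126. -11.  38.  26.]
1917 [319. 245.] 432.8661193847656 -86.5849838256836 19.558454513549805
tx -3.0 ty -2.5 tz 114.4 twist 0.012 (0.7 deg) q7 26
46451 [321. 424.] 471.15533447265625 -339.71502685546875 335.0257873535156
[[323.69242368 307.45309678]]
```

View pics/w1.png

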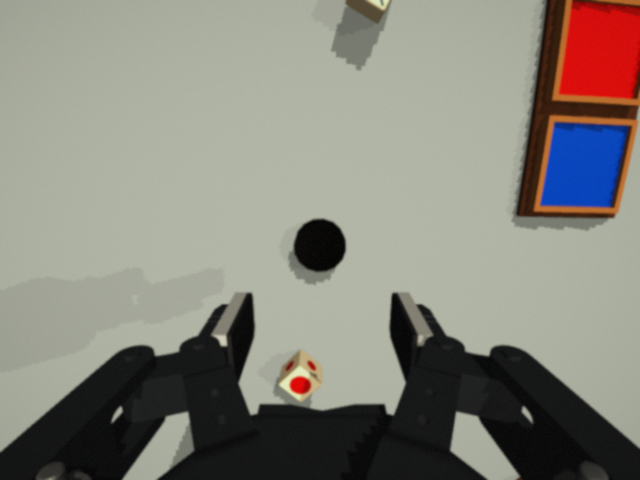

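The checker is at (319,245), between the fingers; red die at (300,378). I'll descend partway and re-measure at rest.

Call:
{"op": "carry_out", "data": {"increments": [{"tx": -3, "ty": -2.5, "tz": 50, "twist": 0.012}, {"tx": -3, "ty": -2.5, "tz": 50, "twist": 0.012}, {"tx": -3, "ty": -2.5, "tz": 50, "twist": 0.012}, {"tx": -3, "ty": -2.5, "tz": 50, "twist": 0.012}]}}

```text
clock: 2.9
ee_pos: [0.4337, -0.088, 0.0718]
ee_rot: [[-0.137, 0.991, 0.003], [0.991, 0.137, 0.0], [-0.0, 0.003, -1.0]]
ft_force: [-0.1, -0.4, 0.3]
width: 0.0602
grip_force: 0.0
```

```bash
cat >> h.py <<'E'
def checker(c,z=.014):
    for a,ce,m in blobs(colour(c,'black'),300):
        k=max(cv2.findContours(m,0,1)[0],key=len); w=world(c,k,z)[:,:2]*1000
        (x,y),r=cv2.minEnclosingCircle(w.astype(np.float32))
        if 15<r<25: return x,y,r
E
python3 - <<'E'
from h import *
s=get_state();print(s['clock'],s['ee_pos'],s['joint_velocities'].round(1))
c=camera('wrist'); r=checker(c); print(r); r and print(go(r[0],r[1],6,8))
r=checker(camera('top')); print(r)
E
```

```text
2.9 [ 0.43365916 -0.08795694  0.07175174] [ 0.1 -0.1 -0.1  0.1 -0.2 -0.3  0.2]
(432.6162109375, -86.27411651611328, 20.03428077697754)
tx 1.9 ty -0.9 tz 65.7 twist -0.002 (-0.1 deg) q7 30
None
```

Call:
{"op": "carry_out", "data": {"increments": [{"tx": 2, "ty": -1, "tz": 40}, {"tx": 2, "ty": -1, "tz": 65}, {"tx": 2, "ty": -1, "tz": 65}, {"tx": 2, "ty": -1, "tz": 65}]}}

```text
$.increments[0]: bad value
```

Call:
{"op": "carry_out", "data": {"increments": [{"tx": 0}, {"tx": 0}, {"tx": 0}, {"tx": 0}, {"tx": 0}], "grip": 30, "newtons": 30}}

```text
$.increments[0]: bad value
```

```bash
python3 - <<'E'
from h import *
s=get_state();print(s['clock'],s['ee_pos'],s['width'],s['grip_force'])
c=camera('wrist'); print(checker(c)); cv2.imwrite('pics/w2.png',c['image'][:,:,::-1])
print(go(590,150,90,8+45),go(590,150,90,8)) 
E
```

```text
3.0 [ 0.43342144 -0.08800333  0.07154478] 0.05968299798692755 0.0
(432.55938720703125, -86.27642822265625, 20.018892288208008)
tx 214.3 ty 187.9 tz -18.3 twist -0.788 (-45.1 deg) q7 30 tx 214.3 ty 187.9 tz -18.3 twist -0.002 (-0.1 deg) q7 30
```

View pics/w2.png

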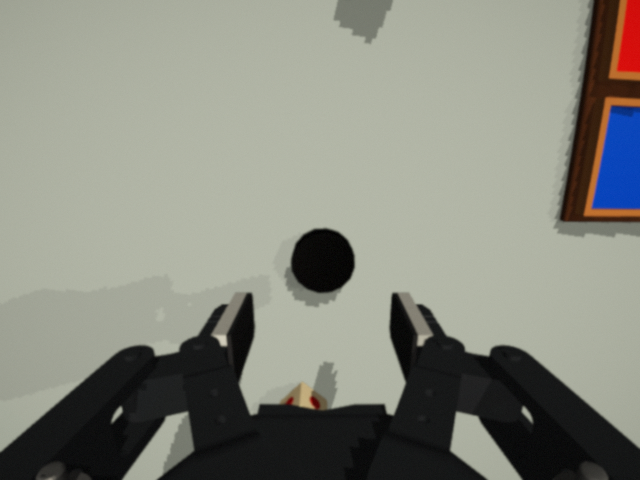

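Both calls were refused because every key is needed, so nothing moved. The checker is at (323,261), still below the open fingers.

Call:
{"op": "carry_out", "data": {"increments": [{"tx": 2, "ty": -1, "tz": 40, "twist": 0}, {"tx": 2, "ty": -1, "tz": 65, "twist": 0}, {"tx": 2, "ty": -1, "tz": 65, "twist": 0}, {"tx": 2, "ty": -1, "tz": 65, "twist": 0}]}}

```text
clock: 3.55
ee_pos: [0.4318, -0.0866, 0.0062]
ee_rot: [[-0.136, 0.991, 0.001], [0.991, 0.136, -0.0], [-0.0, 0.001, -1.0]]
ft_force: [-0.1, -0.9, 0.4]
width: 0.0603
grip_force: 0.0
```

Call:
{"op": "carry_out", "data": {"increments": [{"tx": 0, "ty": 0, "tz": 0, "twist": 0}, {"tx": 0, "ty": 0, "tz": 0, "twist": 0}, {"tx": 0, "ty": 0, "tz": 0, "twist": 0}, {"tx": 0, "ty": 0, "tz": 0, "twist": 0}, {"tx": 0, "ty": 0, "tz": 0, "twist": 0}], "grip": 30, "newtons": 30}}

```text
clock: 4.18
ee_pos: [0.4321, -0.0864, 0.0066]
ee_rot: [[-0.137, 0.991, 0.002], [0.991, 0.137, 0.0], [-0.0, 0.002, -1.0]]
ft_force: [-1.5, -0.3, 7.9]
width: 0.0379
grip_force: 29.2
```

```bash
python3 - <<'E'
from h import *
s=get_state();print(s['clock'],s['ee_pos'],s['width'],s['grip_force'])
print(go(590,150,90,8)) 
E
```

```text
4.175 [ 0.43210887 -0.08640008  0.00661755] 0.03794138344640101 29.185435473918915
tx 212.6 ty 188.9 tz -83.0 twist -0.003 (-0.2 deg) q7 35
```

Call:
{"op": "carry_out", "data": {"increments": [{"tx": 0, "ty": 0, "tz": -30, "twist": 0}, {"tx": 0, "ty": 0, "tz": -60, "twist": 0}, {"tx": 0, "ty": 0, "tz": -84, "twist": 0}, {"tx": 0, "ty": 0, "tz": -84, "twist": 0}]}}

```text
clock: 4.68
ee_pos: [0.4327, -0.0862, 0.0913]
ee_rot: [[-0.137, 0.991, 0.005], [0.991, 0.137, 0.0], [-0.0, 0.005, -1.0]]
ft_force: [-0.3, 0.7, -0.1]
width: 0.0377
grip_force: 30.3
```

```bash
python3 - <<'E'
from h import *
s=get_state();print(s['clock'],s['ee_pos'],s['width'],s['grip_force'])
c=camera('wrist');cv2.imwrite('pics/w3.png',c['image'][:,:,::-1])
for a,ce,m in blobs(colour(c,'green'),300): print(a,ce)
print(go(590,150,90,8)) 
E
```

```text
4.675 [ 0.4327413  -0.08623236  0.09128889] 0.037709684804985016 30.288970470428467
tx 212.2 ty 189.0 tz 0.7 twist -0.002 (-0.1 deg) q7 29
```

View pics/w3.png

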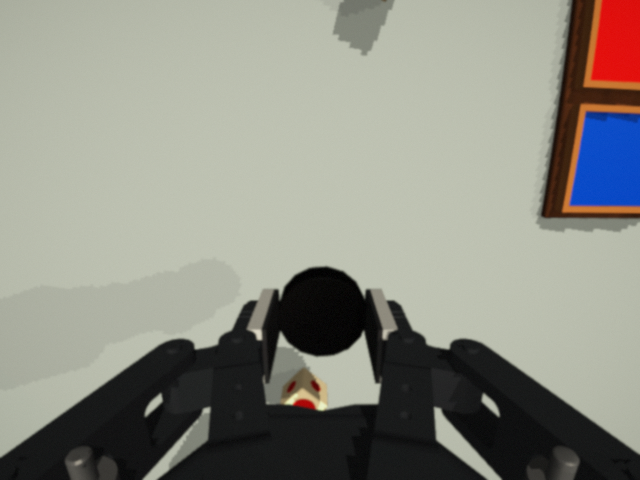

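The checker is held level at (322,310). I'll fly toward the pockets and measure the green one from nearby.

Call:
{"op": "carry_out", "data": {"increments": [{"tx": 150, "ty": 190, "tz": -20, "twist": 0}, {"tx": 150, "ty": 190, "tz": -20, "twist": 0}, {"tx": 150, "ty": 190, "tz": -20, "twist": 0}, {"tx": 150, "ty": 190, "tz": -20, "twist": 0}, {"tx": 150, "ty": 190, "tz": -20, "twist": 0}, {"tx": 150, "ty": 190, "tz": -20, "twist": 0}, {"tx": 150, "ty": 190, "tz": -20, "twist": 0}]}}

```text
clock: 5.6
ee_pos: [0.5978, 0.0866, 0.1086]
ee_rot: [[-0.134, 0.991, -0.002], [0.991, 0.134, -0.001], [-0.0, -0.002, -1.0]]
ft_force: [-0.7, -1.1, 0.7]
width: 0.0379
grip_force: 30.4
```

```bash
python3 - <<'E'
from h import *
s=get_state();print(s['clock'],s['ee_pos'],s['width'],s['grip_force'])
c=camera('wrist');cv2.imwrite('pics/w4.png',c['image'][:,:,::-1])
for n in('green','red','blue'):
  for a,ce,m in blobs(colour(c,n),300): print(n,a,ce.round(),[np.round(q,1) for q in rect(c,m,.010)])
z=s['ee_pos'][2]+.0075
for a,ce,m in blobs(colour(c,'black'),300): print('blk',a,ce)
r=checker(c,z); print('held',r)
E
```

```text
5.6 [0.59775836 0.08655993 0.10861138] 0.03790830358468499 30.369274020195007
green 8049 [331. 143.] [array([593.4, 157.1]), array([59.5, 58.8]), np.float64(7.8)]
red 4817 [333. 246.] [array([604.4,  78.5]), array([59.8, 58.9]), np.float64(7.8)]
blue 2204 [334. 362.] [array([616.6,  -5.1]), array([60. , 45.3]), np.float64(9.0)]
blk 7102 [321.81117995 314.44029851]
blk 5627 [500.07446241 427.22320953]
blk 3805 [134.43574244 436.11274639]
blk 1878 [374.26677316 444.05857295]
blk 842 [222.28622328 446.89311164]
blk 377 [588.19628647 472.03183024]
blk 360 [ 55.025      472.15277778]
held None
```

View pics/w4.png

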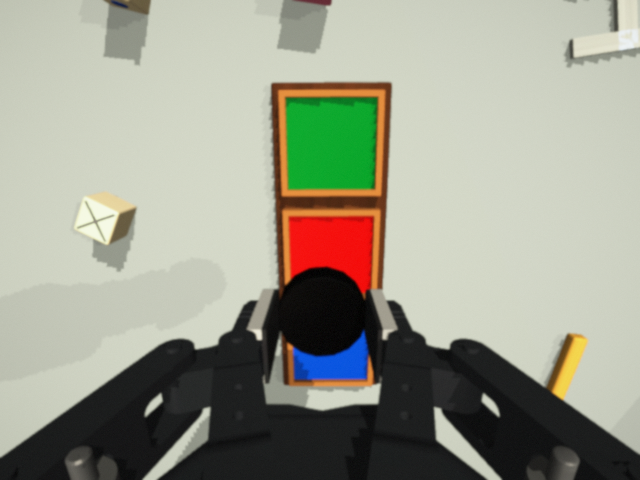

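```bash
python3 - <<'E'
from h import *
s=get_state();c=camera('wrist')
for dz in (.006,.0075,.009):
    z=s['ee_pos'][2]+dz; w=world(c,[(322,311),(322,267),(322,355),(278,311),(366,311)],z)*1000
    print(dz,np.array(s['ee_rot']).T@(w[0]-1000*s['ee_pos']),np.linalg.norm(w[1]-w[2]),np.linalg.norm(w[3]-w[4]))
print(s['clock'],s['ee_pos'],go(593.4,157.1,60,8))
E
```

```text
0.006 [ 1.29449175 -0.78924638 -5.9994064 ] 42.98749839591919 38.56571034563065
0.0075 [ 2.08033912 -0.79140256 -7.49960388] 42.51683093787572 38.143456771141715
0.009 [ 2.86618649 -0.79355874 -8.99980136] 42.04616347983222 37.72120319665255
5.65 [0.59802986 0.08670071 0.10892789] tx 70.2 ty 4.7 tz 49.1 twist -0.005 (-0.3 deg) q7 9
```

Call:
{"op": "carry_out", "data": {"increments": [{"tx": 69.5, "ty": 4.5, "tz": 30, "twist": 0}, {"tx": 69.5, "ty": 4.5, "tz": 50, "twist": 0}, {"tx": 69.5, "ty": 4.5, "tz": 50, "twist": 0}, {"tx": 69.5, "ty": 4.5, "tz": 50, "twist": 0}, {"tx": 69.5, "ty": 4.5, "tz": 50, "twist": 0}]}}

```text
clock: 6.32
ee_pos: [0.595, 0.1561, 0.0607]
ee_rot: [[-0.134, 0.991, 0.002], [0.991, 0.134, 0.0], [-0.0, 0.002, -1.0]]
ft_force: [0.2, -0.5, -0.3]
width: 0.0383
grip_force: 30.4
```

```bash
python3 - <<'E'
from h import *
s=get_state();print(s['clock'],s['ee_pos'],s['width']);c=camera('wrist')
for n in('green','red'):
  for a,ce,m in blobs(colour(c,n),300): print(n,a,ce.round(),[np.round(q,1) for q in rect(c,m,.010)])
print(go(593.4,157.1,17,8))
E
```

```text
6.325 [0.59495903 0.15605425 0.06066551] 0.03833788075903002
green 5966 [320. 249.] [array([592.9, 160.4]), array([59.8, 49.5]), np.float64(8.0)]
red 5385 [321. 377.] [array([604.1,  79.5]), array([61. , 54.8]), np.float64(7.7)]
tx 0.9 ty -1.4 tz 43.5 twist -0.005 (-0.3 deg) q7 4
```

Call:
{"op": "carry_out", "data": {"increments": [{"tx": 0.5, "ty": -1.5, "tz": 25, "twist": 0}, {"tx": 0.5, "ty": -1.5, "tz": 38, "twist": 0}, {"tx": 0.5, "ty": -1.5, "tz": 43.5, "twist": 0}, {"tx": 0.5, "ty": -1.5, "tz": 43.5, "twist": 0}, {"tx": 0.5, "ty": -1.5, "tz": 43.5, "twist": 0}]}}

```text
clock: 7.0
ee_pos: [0.5924, 0.1575, 0.0168]
ee_rot: [[-0.136, 0.991, -0.0], [0.991, 0.136, 0.0], [0.0, -0.0, -1.0]]
ft_force: [-2.5, 0.3, 5.6]
width: 0.0385
grip_force: 30.9
```

Call:
{"op": "carry_out", "data": {"increments": [{"tx": 0, "ty": 0, "tz": 0, "twist": 0}, {"tx": 0, "ty": 0, "tz": 0, "twist": 0}, {"tx": 0, "ty": 0, "tz": 0, "twist": 0}, {"tx": 0, "ty": 0, "tz": -40, "twist": 0}, {"tx": 0, "ty": 0, "tz": -80, "twist": 0}, {"tx": 0, "ty": 0, "tz": -80, "twist": 0}], "grip": 56}}

```text
clock: 7.75
ee_pos: [0.5947, 0.1586, 0.0991]
ee_rot: [[-0.137, 0.991, 0.006], [0.991, 0.137, 0.002], [0.001, 0.006, -1.0]]
ft_force: [-0.8, -0.3, -0.8]
width: 0.0559
grip_force: 0.0
```

```bash
python3 - <<'E'
from h import *
s=get_state();print(s['clock'],s['ee_pos'],s['width']);c=camera('wrist')
print(checker(c,.024));cv2.imwrite('pics/w5.png',c['image'][:,:,::-1])
for n in('green','red'):
  for a,ce,m in blobs(colour(c,n),300): print(n,a,ce.round(),[np.round(q,1) for q in rect(c,m,.010)])
print(go(571,326,130,26),go(571,326,130,26-90))
E
```

```text
7.75 [0.59474565 0.15857483 0.09911171] 0.05589107976836186
(591.6639404296875, 157.45310974121094, 19.944061279296875)
green 4082 [322. 246.] [array([593.5, 156.1]), array([59.5, 58.3]), np.float64(7.8)]
red 5019 [320. 348.] [array([604.5,  78. ]), array([59.7, 57.2]), np.float64(7.7)]
tx 169.2 ty 0.9 tz -32.6 twist -0.317 (-18.2 deg) q7 3 tx 169.2 ty 0.9 tz -32.6 twist 1.254 (71.8 deg) q7 3
```

View pics/w5.png

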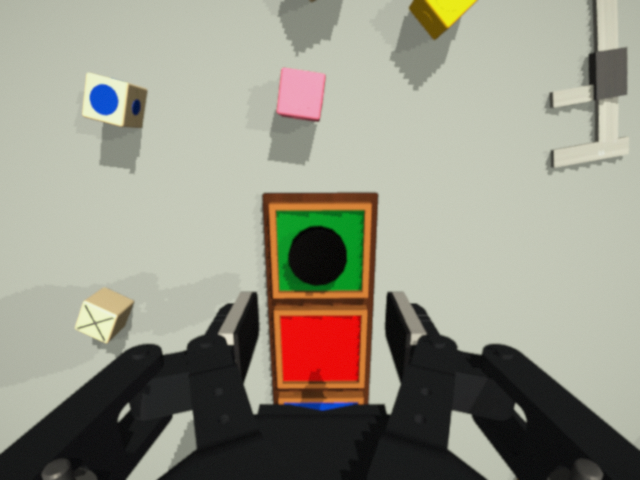

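The checker lies at (318,256) within the green pocket, within 2 mm of centre. Next I'll go to the green die.

Call:
{"op": "carry_out", "data": {"increments": [{"tx": 145, "ty": 1, "tz": -25, "twist": -0.3}, {"tx": 145, "ty": 1, "tz": -25, "twist": -0.3}, {"tx": 145, "ty": 1, "tz": -25, "twist": -0.3}, {"tx": 145, "ty": 1, "tz": -25, "twist": -0.3}, {"tx": 145, "ty": 1, "tz": -25, "twist": -0.3}, {"tx": 145, "ty": 1, "tz": -25, "twist": -0.3}], "grip": 50}}

```text
clock: 8.55
ee_pos: [0.5741, 0.2989, 0.1203]
ee_rot: [[-0.42, 0.908, -0.0], [0.908, 0.42, -0.002], [-0.001, -0.001, -1.0]]
ft_force: [-0.5, -0.3, -0.0]
width: 0.0502
grip_force: 0.0
```

```bash
cat >> h.py <<'E'
def topface(c,name,zt=.026,side=.026,near=None):
    "inlay centre, then best fit of the projected top-face square to bright bone pixels"
    bl=[b for b in blobs(colour(c,name),60) if b[0]<6000]
    out=[]
    for a,ce,m in bl:
        k=max(cv2.findContours(m,0,1)[0],key=len); w=world(c,k,zt)[:,:2]*1000
        e=cv2.fitEllipse(w.astype(np.float32)) if len(w)>5 else None
        if e and abs(np.mean(e[1])-18)<2.5 and min(e[1])/max(e[1])>.85: out.append((a,e[0],e[1],ce.round()))
    if not out: return None
    out=max(out,key=lambda q:q[0]); x,y=out[1]
    g=cv2.GaussianBlur(cv2.cvtColor(c['image'],cv2.COLOR_RGB2GRAY).astype(np.float32),(0,0),1.0)
    h=side*500; t=np.linspace(-.85,.85,40)
    def score(x,y,th):
        # summed brightness step across the four edges (inside minus outside), all sides
        cs,sn=np.cos(th),np.sin(th); v=[]
        for sgn in(1,-1):
            for ax in(0,1):
                for r in(-1.3,1.3):
                    u=np.full(40,sgn*(h+r)); s=t*h
                    p=(u,s) if ax==0 else (s,u)
                    q=np.c_[x+cs*p[0]-sn*p[1],y+sn*p[0]+cs*p[1],np.full(40,zt*1000)]/1000
                    px=pix(c,q).astype(np.float32); b=cv2.remap(g,px[:,0],px[:,1],cv2.INTER_LINEAR).ravel()
                    v.append(-np.sign(r)*b.mean())
        v=np.array(v).reshape(4,2).sum(1); return np.abs(v).sum()
    th=max(np.radians(np.arange(-45,45,1)),key=lambda th:score(x,y,th))
    best=max(((score(x+dx,y+dy,th+dt),x+dx,y+dy,th+dt) for dx in(-1,-.5,0,.5,1) for dy in(-1,-.5,0,.5,1) for dt in(-.017,0,.017)))
    return dict(inlay=np.round(out[1],1),axes=np.round(out[2],1),px=out[3],sq=np.round(best[1:3],1),yaw=round(np.degrees(best[3]),1))
E
python3 - <<'E'
from h import *
s=get_state();print(s['clock'],s['ee_pos'],s['width']);c=camera('wrist');cv2.imwrite('pics/w6.png',c['image'][:,:,::-1])
r=topface(c,'green'); print(r)
if r: print(go(*r['inlay'],60,r['yaw']),go(*r['inlay'],60,r['yaw']+90))
E
```

```text
8.55 [0.57409437 0.29891391 0.12028309] 0.050216522637797696
{'inlay': array([570.1, 329.3]), 'axes': array([15.5, 15.6]), 'px': array([336., 206.]), 'sq': array([570.1, 329.8]), 'yaw': np.float64(33.0)}
tx 28.9 ty 9.0 tz 60.4 twist -0.142 (-8.1 deg) q7 4 tx 28.9 ty 9.0 tz 60.4 twist 1.429 (81.9 deg) q7 4
```

View pics/w6.png

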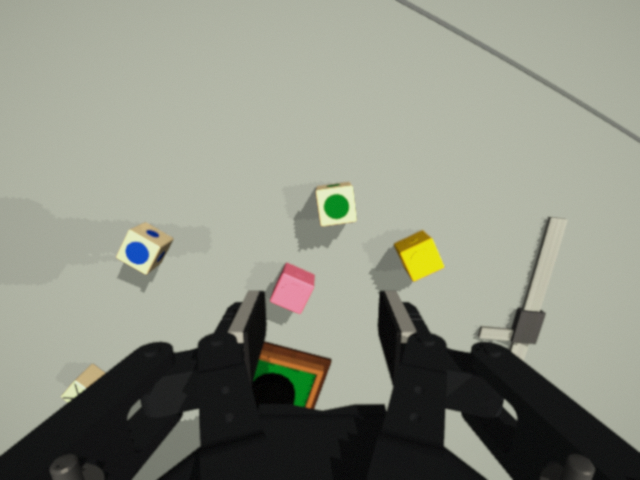

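The green die is at (336,206), nearly square to the tool, and the fingers' places beside it are clear of yellow (420,256) and pink (293,288).

Call:
{"op": "carry_out", "data": {"increments": [{"tx": 29, "ty": 9, "tz": 50, "twist": -0.142}, {"tx": 29, "ty": 9, "tz": 60, "twist": -0.142}, {"tx": 29, "ty": 9, "tz": 60, "twist": -0.142}, {"tx": 29, "ty": 9, "tz": 60, "twist": -0.142}, {"tx": 29, "ty": 9, "tz": 60, "twist": -0.142}], "grip": 45}}

```text
clock: 9.22
ee_pos: [0.5706, 0.3314, 0.0623]
ee_rot: [[-0.546, 0.838, 0.002], [0.838, 0.546, 0.001], [-0.0, 0.002, -1.0]]
ft_force: [-0.0, 0.6, -0.2]
width: 0.045
grip_force: 0.0
```

```bash
python3 - <<'E'
from h import *
s=get_state();print(s['clock'],s['ee_pos'],s['width']);c=camera('wrist')
r=topface(c,'green'); print(r)
if r: print(go(*r['sq'],8,r['yaw']))
E
```

```text
9.225 [0.57058504 0.33137587 0.06225698] 0.045045517438701145
{'inlay': array([570.2, 329.2]), 'axes': array([16.1, 16.2]), 'px': array([320., 280.]), 'sq': array([570.2, 329.7]), 'yaw': np.float64(33.0)}
tx -1.5 ty -1.2 tz 54.1 twist 0.002 (0.1 deg) q7 9
```

Call:
{"op": "carry_out", "data": {"increments": [{"tx": -1.5, "ty": -1, "tz": 30, "twist": 0}, {"tx": -1.5, "ty": -1, "tz": 54, "twist": 0}, {"tx": -1.5, "ty": -1, "tz": 54, "twist": 0}, {"tx": -1.5, "ty": -1, "tz": 54, "twist": 0}]}}

```text
clock: 9.78
ee_pos: [0.5699, 0.3302, 0.0073]
ee_rot: [[-0.547, 0.837, 0.001], [0.837, 0.547, 0.0], [-0.0, 0.001, -1.0]]
ft_force: [0.5, 0.7, 0.2]
width: 0.045
grip_force: 0.0
```

Call:
{"op": "carry_out", "data": {"increments": [{"tx": 0, "ty": 0, "tz": 0, "twist": 0}, {"tx": 0, "ty": 0, "tz": 0, "twist": 0}, {"tx": 0, "ty": 0, "tz": 0, "twist": 0}, {"tx": 0, "ty": 0, "tz": 0, "twist": 0}], "grip": 18, "newtons": 30}}

```text
clock: 10.28
ee_pos: [0.5702, 0.3305, 0.008]
ee_rot: [[-0.547, 0.837, 0.002], [0.837, 0.547, 0.001], [0.0, 0.002, -1.0]]
ft_force: [-0.4, -0.0, 5.7]
width: 0.0254
grip_force: 30.7
```

```bash
python3 - <<'E'
from h import *
s=get_state();print(s['clock'],s['ee_pos'],s['width'],s['grip_force'])
print(go(*s['ee_pos'][:2]*1000,110),go(593,158,110,7.8))
E
```

```text
10.275 [0.57021623 0.33051855 0.00798375] 0.02543447763522467 30.71727454662323
tx 0.0 ty 0.2 tz -102.0 twist 0.000 (0.0 deg) q7 11 tx -156.9 ty -75.1 tz -102.2 twist 0.443 (25.4 deg) q7 11
```

Call:
{"op": "carry_out", "data": {"increments": [{"tx": 0, "ty": 0, "tz": -50, "twist": 0}, {"tx": 0, "ty": 0, "tz": -100, "twist": 0}, {"tx": -50, "ty": -20, "tz": -102, "twist": 0.15}, {"tx": -205, "ty": -102, "tz": -102, "twist": 0.443}, {"tx": -205, "ty": -102, "tz": -102, "twist": 0.443}, {"tx": -205, "ty": -102, "tz": -102, "twist": 0.443}, {"tx": -205, "ty": -102, "tz": -102, "twist": 0.443}, {"tx": -205, "ty": -102, "tz": -102, "twist": 0.443}]}}

```text
clock: 11.28
ee_pos: [0.5959, 0.1032, 0.1086]
ee_rot: [[-0.136, 0.991, -0.0], [0.991, 0.136, 0.001], [0.001, -0.0, -1.0]]
ft_force: [0.2, 1.0, 0.3]
width: 0.0252
grip_force: 29.9
```

Call:
{"op": "carry_out", "data": {"increments": [{"tx": 0, "ty": 0, "tz": 0, "twist": 0}, {"tx": 0, "ty": 0, "tz": 0, "twist": 0}]}}

```text
clock: 11.52
ee_pos: [0.5959, 0.1042, 0.1086]
ee_rot: [[-0.138, 0.99, -0.0], [0.99, 0.138, 0.0], [0.0, -0.0, -1.0]]
ft_force: [-0.2, -1.0, -0.8]
width: 0.0251
grip_force: 29.9
```

```bash
python3 - <<'E'
from h import *
s=get_state();print(s['clock'],s['ee_pos'],s['width'],s['grip_force'])
c=camera('wrist');cv2.imwrite('pics/w7.png',c['image'][:,:,::-1])
k=checker(c,.024);print('checker',k)
r=topface(c,'green',s['ee_pos'][2]+.018);print(r)
if r: print('held in tool',np.array(s['ee_rot']).T@(np.r_[r['inlay']/1000,s['ee_pos'][2]]-s['ee_pos']))
for n in('green','red','blue'):
  for a,ce,m in blobs(colour(c,n),300): print(n,a,ce.round(),[np.round(q,1) for q in rect(c,m,.010)])
if k: print(go(k[0],k[1],60,7.8))
E
```

```text
11.525 [0.59592304 0.10417975 0.10863959] 0.02514810411165568 29.936952888965607
checker (591.5701904296875, 155.7988739013672, 18.688840866088867)
{'inlay': array([595.2, 102.5]), 'axes': array([16.6, 16.7]), 'px': array([322., 331.]), 'sq': array([595.2, 103. ]), 'yaw': np.float64(8.0)}
held in tool [-1.56406448e-03 -9.47665327e-04 -4.79205455e-07]
green 4830 [331. 167.] [array([593.3, 157.2]), array([59.5, 58.9]), np.float64(8.0)]
green 1211 [322. 331.] [array([604.8,  33.4]), array([32.4, 32.2]), np.float64(8.0)]
red 3191 [331. 261.] [array([603.1,  88.1]), array([59.6, 39.5]), np.float64(7.9)]
blue 456 [113.   8.] [array([443.3, 239.2]), array([17.3, 11.1]), np.float64(5.2)]
blue 2553 [327. 377.] [array([616.9,  -7.3]), array([60. , 39.8]), np.float64(9.0)]
tx 52.0 ty 2.8 tz 48.7 twist 0.002 (0.1 deg) q7 8
```

View pics/w7.png

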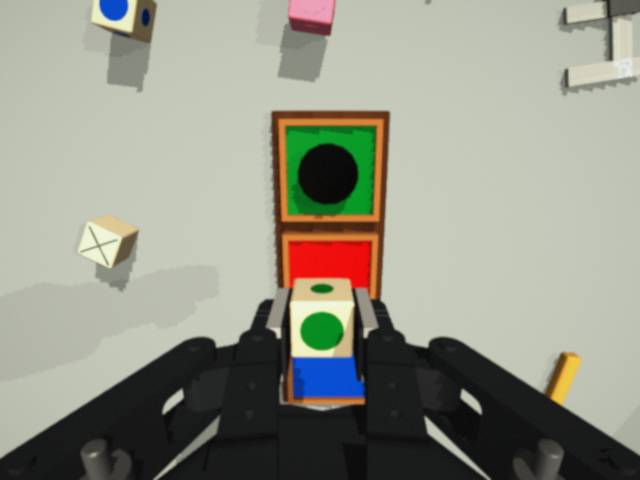

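```bash
python3 - <<'E'
from h import *
s=get_state();c=camera('wrist')
v=c['image'].max(2)
for t in(25,40,60,80):
    m=(v<t).astype(np.uint8); m[220:]=0
    for a,ce,b in blobs(m,1500):
        w=world(c,max(cv2.findContours(b,0,1)[0],key=len),.024)[:,:2]*1000; print(t,a,ce.round(1),cv2.fitEllipse(w.astype(np.float32)))
print(go(591.7,157.3,62,7.8))
E
```

```text
25 2626 [327.6 173.3] ((591.6264038085938, 155.8485870361328), (36.590354919433594, 36.68688201904297), 174.46884155273438)
40 2726 [327.5 173.3] ((591.5675659179688, 155.85093688964844), (37.279109954833984, 37.40388488769531), 159.92555236816406)
60 2827 [327.5 173.4] ((591.56640625, 155.74008178710938), (37.86775588989258, 38.20500183105469), 174.550048828125)
80 2914 [327.4 173.5] ((591.524169921875, 155.69122314453125), (38.39049530029297, 38.88912582397461), 158.30181884765625)
tx 53.8 ty 3.1 tz 46.7 twist 0.001 (0.1 deg) q7 8
```

Call:
{"op": "carry_out", "data": {"increments": [{"tx": 53, "ty": 3.5, "tz": 20, "twist": 0}, {"tx": 53, "ty": 3.5, "tz": 47, "twist": 0}, {"tx": 53, "ty": 3.5, "tz": 47, "twist": 0}, {"tx": 53, "ty": 3.5, "tz": 47, "twist": 0}, {"tx": 53, "ty": 3.5, "tz": 47, "twist": 0}]}}

```text
clock: 12.25
ee_pos: [0.5934, 0.1549, 0.063]
ee_rot: [[-0.134, 0.991, 0.002], [0.991, 0.134, 0.0], [0.0, 0.002, -1.0]]
ft_force: [0.2, 0.0, -0.5]
width: 0.0255
grip_force: 29.9
```

```bash
python3 - <<'E'
from h import *
s=get_state();print(s['clock'],s['ee_pos'],s['width'],s['joint_velocities'].round(1))
c=camera('wrist')
r=topface(c,'green',s['ee_pos'][2]+.018);print(r)
for a,ce,m in blobs(colour(c,'green'),300): print(a,ce.round(),[np.round(q,1) for q in rect(c,m,.010)])
print(go(592.3,157,33,7.8))
cv2.imwrite('pics/w8.png',c['image'][140:440,120:520,::-1].repeat(2,0).repeat(2,1))
E
```

```text
12.25 [0.59343961 0.1549114  0.06304696] 0.02551863817843521 [ 0.  -0.1 -0.3  0.2 -0.1 -0.1  0.1]
{'inlay': array([592.7, 153.2]), 'axes': array([16.6, 16.8]), 'px': array([322., 331.]), 'sq': array([592.7, 153.7]), 'yaw': np.float64(8.0)}
4117 [326. 243.] [array([593. , 159.7]), array([60. , 51.2]), np.float64(7.8)]
1215 [322. 331.] [array([598.5, 111.1]), array([26.3, 26.2]), np.float64(7.7)]
tx 2.0 ty -0.8 tz 30.0 twist -0.001 (-0.1 deg) q7 5
```

View pics/w8.png

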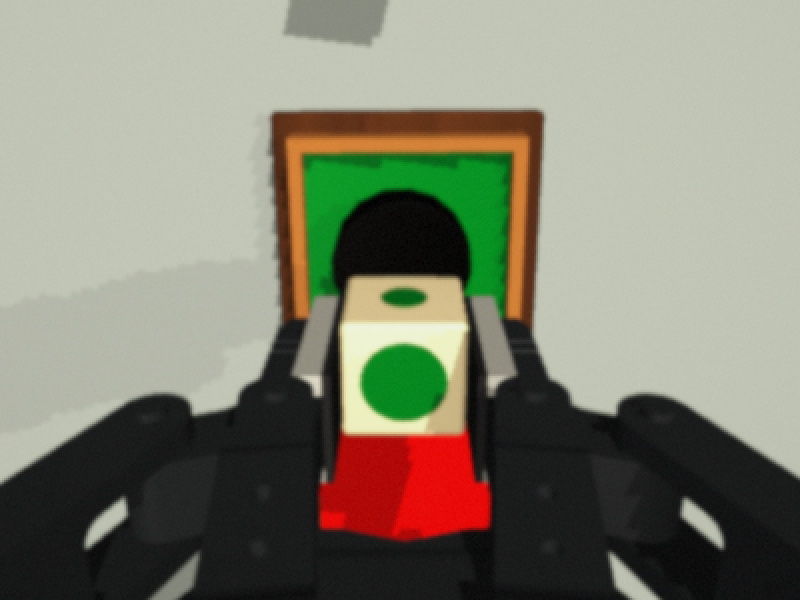

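```bash
python3 - <<'E'
from h import *
from scipy.optimize import least_squares
c=camera('wrist'); s=get_state()
m=(c['image'].max(2)<50).astype(np.uint8)
pts=[]
for x in range(290,352,3):
    col=m[215:300,x]; 
    if col.any(): pts.append((x-0.,215+col.argmax()-.5))
w=world(c,pts,.024)[:,:2]*1000
r=least_squares(lambda p:np.hypot(*(w-p).T)-20,[592,157],loss='soft_l1'); print(r.x,np.abs(r.fun).mean(),len(w)); print(s['ee_pos'])
E
```

```text
[591.49899753 157.95700782] 0.30714611786588075 21
[0.59317645 0.15517433 0.06283422]
```

Call:
{"op": "carry_out", "data": {"increments": [{"tx": 2.8, "ty": -0.7, "tz": 18, "twist": 0}, {"tx": 2.8, "ty": -0.7, "tz": 27, "twist": 0}, {"tx": 2.8, "ty": -0.7, "tz": 30.5, "twist": 0}, {"tx": 2.8, "ty": -0.7, "tz": 30.5, "twist": 0}, {"tx": 2.8, "ty": -0.7, "tz": 30.5, "twist": 0}]}}

```text
clock: 12.98
ee_pos: [0.5903, 0.1584, 0.032]
ee_rot: [[-0.136, 0.991, -0.003], [0.991, 0.136, 0.0], [0.001, -0.003, -1.0]]
ft_force: [-5.7, -0.2, 12.4]
width: 0.0253
grip_force: 31.7
```

```bash
python3 - <<'E'
from h import *
s=get_state();print(s['clock'],s['ee_pos'],s['width'],s['ft_force'].round(1)); print(go(592.2,158,32))
E
```

```text
12.975 [0.59025479 0.15841595 0.03195522] 0.025306056230915988 [-5.7 -0.2 12.4]
tx -0.7 ty 1.9 tz -0.1 twist 0.000 (0.0 deg) q7 5
```

Call:
{"op": "carry_out", "data": {"increments": [{"tx": 0, "ty": 0, "tz": -2, "twist": 0}, {"tx": 0, "ty": 0, "tz": -2, "twist": 0}, {"tx": 0, "ty": 0, "tz": -2, "twist": 0}]}}

```text
clock: 13.35
ee_pos: [0.5912, 0.1582, 0.0328]
ee_rot: [[-0.136, 0.991, -0.0], [0.991, 0.136, -0.0], [-0.0, -0.0, -1.0]]
ft_force: [-0.4, 0.7, -1.0]
width: 0.0253
grip_force: 29.9
```

```bash
python3 - <<'E'
from h import *
from scipy.optimize import least_squares
s=get_state();print(s['clock'],s['ee_pos'],s['width'],s['ft_force'].round(1)); print(go(592.2,158,32))
c=camera('wrist'); print(topface(c,'green',s['ee_pos'][2]+.018))
m=(c['image'].max(2)<50).astype(np.uint8)
cv2.imwrite('pics/w9.png',c['image'][140:440,120:520,::-1].repeat(2,0).repeat(2,1))
E
```

```text
13.35 [0.59122231 0.15817135 0.03281579] 0.025284425831951014 [-0.4  0.7 -1. ]
tx -0.3 ty 0.9 tz 0.8 twist 0.000 (0.0 deg) q7 5
{'inlay': array([590.5, 156.5]), 'axes': array([16.6, 16.8]), 'px': array([322., 331.]), 'sq': array([590.5, 157. ]), 'yaw': np.float64(8.0)}
```

View pics/w9.png

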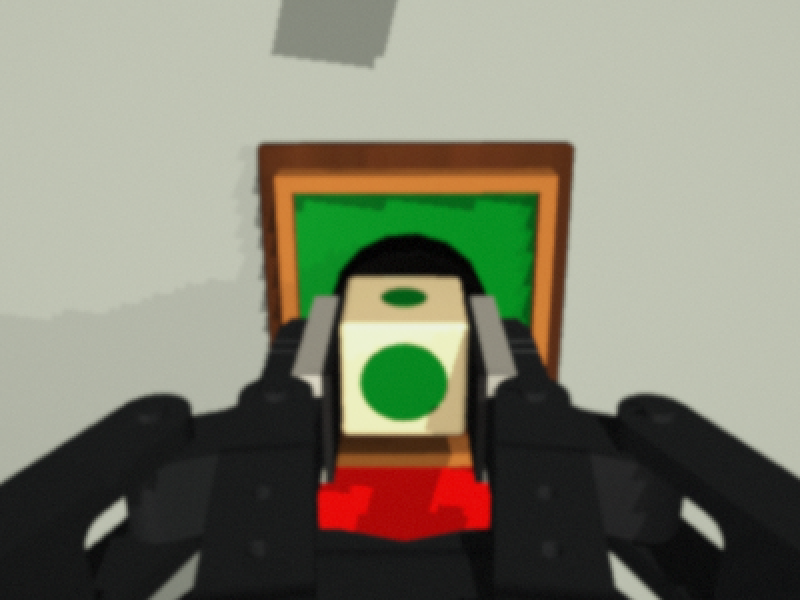

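```bash
python3 - <<'E'
from h import *
from scipy.optimize import least_squares
c=camera('wrist'); s=get_state()
m=(c['image'].max(2)<50).astype(np.uint8)
pts=[(x,245+m[245:280,x].argmax()-.5) for x in range(293,358,2) if m[245:280,x].any()]
w=world(c,pts,.024)[:,:2]*1000
r=least_squares(lambda p:np.hypot(*(w-p).T)-20,[592,157],loss='soft_l1'); print(r.x,np.abs(r.fun).mean(),len(w),s['ee_pos'])
d=topface(c,'green',s['ee_pos'][2]+.018); R=np.array(s['ee_rot']); e=np.r_[r.x-d['sq'],0]; print(d['sq'],'shift',R.T@e)
E
```

```text
[591.09661527 158.98516443] 0.2738528081572322 33 [0.5912663  0.15817372 0.03291043]
[590.5 157. ] shift [ 1.88609462e+00  8.59926798e-01 -7.54104996e-04]
```

Call:
{"op": "carry_out", "data": {"increments": [{"tx": 1.3, "ty": 1, "tz": -0.5, "twist": 0}, {"tx": 1.3, "ty": 1, "tz": -0.5, "twist": 0}, {"tx": 1.3, "ty": 1, "tz": 0.8, "twist": 0}, {"tx": 1.3, "ty": 1, "tz": 0.8, "twist": 0}]}}

```text
clock: 13.95
ee_pos: [0.5921, 0.1597, 0.0324]
ee_rot: [[-0.136, 0.991, -0.0], [0.991, 0.136, -0.0], [-0.0, -0.0, -1.0]]
ft_force: [-0.5, 0.2, -0.0]
width: 0.0257
grip_force: 29.9
```

```bash
python3 - <<'E'
from h import *
s=get_state();print(s['clock'],s['ee_pos'],s['width'],s['ft_force'].round(1)); print(go(591.9,159.3,32))
E
```

```text
13.95 [0.59209366 0.15967432 0.0323771 ] 0.025741373279686584 [-0.5  0.2 -0. ]
tx -0.3 ty -0.2 tz 0.4 twist 0.000 (0.0 deg) q7 5
```

Almost touching, so I'll release gently with the fingers opening only a little, then rise.

Call:
{"op": "carry_out", "data": {"increments": [{"tx": 0, "ty": 0, "tz": 0.5, "twist": 0}, {"tx": 0, "ty": 0, "tz": 0.5, "twist": 0}]}}

```text
clock: 14.2
ee_pos: [0.5922, 0.1597, 0.032]
ee_rot: [[-0.135, 0.991, 0.0], [0.991, 0.135, 0.0], [0.0, 0.0, -1.0]]
ft_force: [-0.7, -0.7, 0.8]
width: 0.0255
grip_force: 30.0
```

Call:
{"op": "carry_out", "data": {"increments": [{"tx": 0, "ty": 0, "tz": 0, "twist": 0}, {"tx": 0, "ty": 0, "tz": 0, "twist": 0}, {"tx": 0, "ty": 0, "tz": 0, "twist": 0}, {"tx": 0, "ty": 0, "tz": -30, "twist": 0}, {"tx": -20, "ty": 0, "tz": -80, "twist": 0}, {"tx": -40, "ty": 0, "tz": -80, "twist": 0}, {"tx": -40, "ty": 0, "tz": -80, "twist": 0}, {"tx": -40, "ty": 0, "tz": -80, "twist": 0}], "grip": 45}}

```text
clock: 15.2
ee_pos: [0.5966, 0.1208, 0.1107]
ee_rot: [[-0.136, 0.991, -0.002], [0.991, 0.136, 0.0], [0.0, -0.002, -1.0]]
ft_force: [0.4, 0.3, 0.1]
width: 0.0449
grip_force: 0.0
```

```bash
python3 - <<'E'
from h import *
s=get_state();print(s['clock'],s['ee_pos'],s['width'],s['ft_force'].round(1))
c=camera('wrist'); cv2.imwrite('pics/w10.png',c['image'][:,:,::-1]); print(topface(c,'green',.050))
for n in('green','red','blue'):
  for a,ce,m in blobs(colour(c,n),300): print(n,a,ce.round(),[np.round(q,1) for q in rect(c,m,.010)])
print(go(470,-140,130,8),go(470,-140,130,-20))
E
```

```text
15.2 [0.59658835 0.12079549 0.1107185 ] 0.044901584807266665 [0.4 0.3 0.1]
{'inlay': array([591.3, 158.2]), 'axes': array([15.8, 16. ]), 'px': array([323., 202.]), 'sq': array([591.3, 159.2]), 'yaw': np.float64(7.0)}
green 4390 [328. 190.] [array([593.4, 156.8]), array([59.5, 58.7]), np.float64(7.9)]
green 599 [323. 202.] [array([592.5, 151.4]), array([19.1, 18.6]), np.float64(7.9)]
red 5342 [326. 296.] [array([604.4,  78.7]), array([59.5, 57.3]), np.float64(7.9)]
blue 633 [114.  36.] [array([443.3, 241.2]), array([17.7, 17.4]), np.float64(5.3)]
blue 3745 [325. 381.] [array([615.5,  -0.7]), array([58.9, 56.9]), np.float64(8.0)]
tx -241.4 ty -161.1 tz -19.1 twist -0.003 (-0.1 deg) q7 6 tx -241.4 ty -161.1 tz -19.1 twist 0.486 (27.9 deg) q7 6
```

View pics/w10.png

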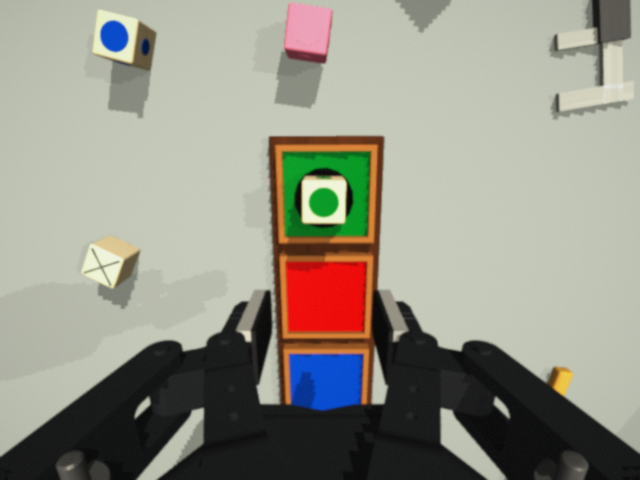

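The green die stands on the checker at (323,202). I'll measure its centring on the disc.

```bash
python3 - <<'E'
from h import *
from scipy.optimize import least_squares
c=camera('wrist'); v=c['image'].max(2)
m=(v<60).astype(np.uint8); m[:150]=0;m[245:]=0;m[:,:285]=0;m[:,:][:,365:]=0
p=cv2.findNonZero(m); h=cv2.convexHull(p).reshape(-1,2).astype(float); print(len(p),h.min(0),h.max(0))
w=world(c,h,.024)[:,:2]*1000
r=least_squares(lambda q:np.hypot(*(w-q[:2]).T)-19.5,[592,157],loss='soft_l1'); print(r.x,np.abs(r.fun).mean()); print(topface(c,'green',.050))
cv2.imwrite('pics/w11.png',cv2.resize(c['image'][130:250,260:390,::-1],None,fx=5,fy=5)[:600,:650])
E
```

```text
480 [295. 169.] [351. 227.]
[591.52400557 156.26772479] 0.22464566845812725
{'inlay': array([591.3, 158.2]), 'axes': array([15.9, 16. ]), 'px': array([323., 203.]), 'sq': array([591.3, 159.2]), 'yaw': np.float64(7.0)}
```

View pics/w11.png

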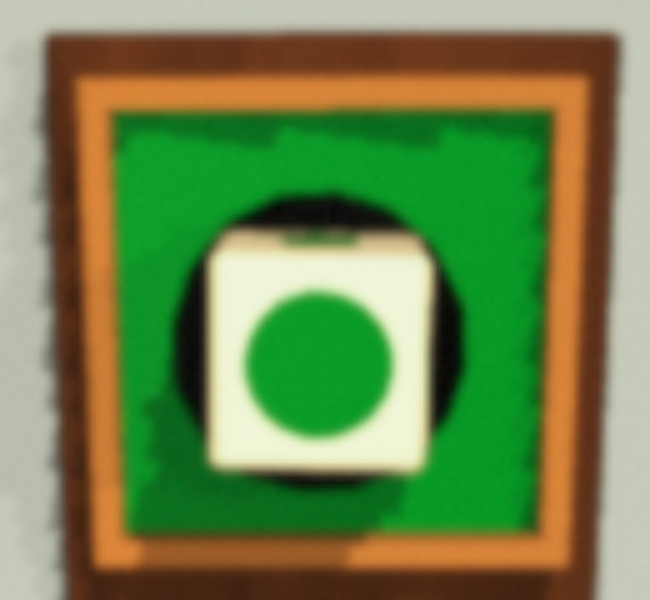

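Call:
{"op": "carry_out", "data": {"increments": [{"tx": -60, "ty": -5, "tz": 0, "twist": 0}, {"tx": -75, "ty": -5, "tz": 0, "twist": 0}, {"tx": -75, "ty": -5, "tz": 0, "twist": 0}, {"tx": -75, "ty": -5, "tz": 0, "twist": 0}, {"tx": -75, "ty": -5, "tz": 0, "twist": 0}]}}

```text
clock: 15.92
ee_pos: [0.6027, 0.0472, 0.1118]
ee_rot: [[-0.138, 0.99, -0.0], [0.99, 0.138, 0.001], [0.001, -0.0, -1.0]]
ft_force: [-0.0, -0.5, 0.2]
width: 0.0448
grip_force: 0.0
```

```bash
python3 - <<'E'
from h import *
from scipy.optimize import least_squares
s=get_state(); print(s['clock'],s['ee_pos'],s['joint_velocities'].round(1))
c=camera('wrist'); v=c['image'].max(2)
d=topface(c,'green',.050); print(d); o=pix(c,[[.5915,.157,.024]])[0]; print(o)
m=(v<60).astype(np.uint8); k=np.zeros_like(m); cv2.circle(k,tuple(int(q) for q in o),36,1,-1); m&=k
h=cv2.convexHull(cv2.findNonZero(m)).reshape(-1,2).astype(float); print(m.sum(),h.min(0),h.max(0))
w=world(c,h,.024)[:,:2]*1000
r=least_squares(lambda q:np.hypot(*(w-q[:2]).T)-19.5,[592,157],loss='soft_l1'); print(r.x,np.abs(r.fun).mean())
for n in('green','red','blue'):
  for a,ce,m in blobs(colour(c,n),300): print(n,a,ce.round(),[np.round(q,1) for q in rect(c,m,.010)])
print(go(450,-170,120,8),go(450,-170,120,-20))
E
```

```text
15.925 [0.60265524 0.04715287 0.11175696] [ 0.2 -0.1  0.5  0.1  0.1 -0.   0.1]
{'inlay': array([591.2, 158.4]), 'axes': array([16.1, 16.3]), 'px': array([331.,  67.]), 'sq': array([591.2, 158.4]), 'yaw': np.float64(7.0)}
[330.13705222  77.96001459]
1003 [299.  60.] [361. 113.]
[591.59011437 155.51470615] 0.2995059777206931
green 5022 [334.  82.] [array([593.3, 157.6]), array([59.6, 59. ]), np.float64(8.1)]
green 797 [331.  67.] [array([591.1, 165.9]), array([19.5, 19.3]), np.float64(8.1)]
red 6927 [331. 199.] [array([604.2,  79.7]), array([59.6, 58.7]), np.float64(8.0)]
blue 5113 [331. 301.] [array([615.3,   1.1]), array([59.2, 56.4]), np.float64(8.0)]
tx -193.7 ty -181.1 tz -8.3 twist -0.001 (-0.1 deg) q7 14 tx -193.7 ty -181.1 tz -8.3 twist 0.487 (27.9 deg) q7 14
```

The die is about 1.5–2 mm off the disc centre, square and stable, so it stays. Now to the red die.

Call:
{"op": "carry_out", "data": {"increments": [{"tx": -246, "ty": -202, "tz": -8, "twist": 0}, {"tx": -246, "ty": -202, "tz": -8, "twist": 0}, {"tx": -246, "ty": -202, "tz": -8, "twist": 0}, {"tx": -246, "ty": -202, "tz": -8, "twist": 0}, {"tx": -246, "ty": -202, "tz": -8, "twist": 0}, {"tx": -246, "ty": -202, "tz": -8, "twist": 0}, {"tx": -246, "ty": -202, "tz": -8, "twist": 0}, {"tx": -246, "ty": -202, "tz": -8, "twist": 0}]}}

```text
clock: 16.98
ee_pos: [0.4372, -0.2242, 0.1199]
ee_rot: [[-0.139, 0.99, 0.0], [0.99, 0.139, 0.001], [0.001, 0.0, -1.0]]
ft_force: [0.6, -0.2, -0.8]
width: 0.0449
grip_force: 0.0
```

Call:
{"op": "carry_out", "data": {"increments": [{"tx": 0, "ty": 0, "tz": 0, "twist": 0}, {"tx": 0, "ty": 0, "tz": 0, "twist": 0}]}}

```text
clock: 17.23
ee_pos: [0.4365, -0.2251, 0.1199]
ee_rot: [[-0.137, 0.991, -0.0], [0.991, 0.137, 0.0], [0.0, -0.0, -1.0]]
ft_force: [0.8, -0.0, -0.2]
width: 0.0446
grip_force: 0.0
```

```bash
python3 - <<'E'
from h import *
s=get_state(); print(s['clock'],s['ee_pos'],s['qpos'].round(0))
c=camera('wrist'); r=topface(c,'red'); print(r)
cv2.imwrite('pics/w12.png',c['image'][:,:,::-1])
if r:
    for k in(0,90): print(go(*r['sq'],60,r['yaw']+k))
E
```

```text
17.225 [ 0.43649301 -0.22513317  0.11986237] [  2.  22.  26. 120. -14.  41.  45.]
{'inlay': array([ 434.4, -202.8]), 'axes': array([16. , 16.2]), 'px': array([324., 216.]), 'sq': array([ 434.4, -202.3]), 'yaw': np.float64(-35.0)}
tx 23.1 ty 1.2 tz 59.9 twist 0.748 (42.9 deg) q7 45
tx 23.1 ty 1.2 tz 59.9 twist -0.823 (-47.1 deg) q7 45
```

View pics/w12.png

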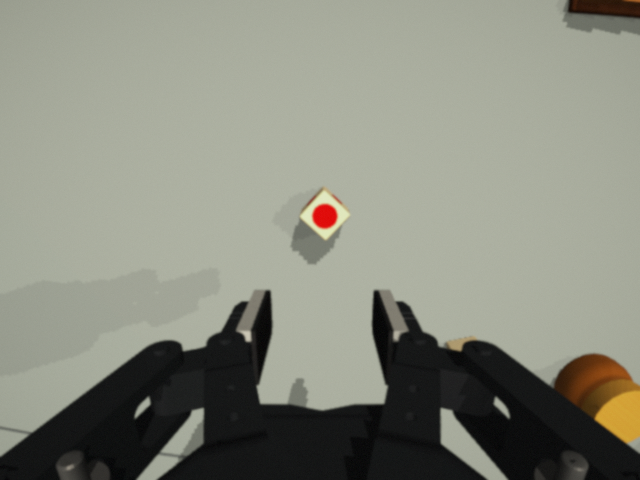

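The red die is at (324,216), turned about 45° to the tool, with clear space around it.

Call:
{"op": "carry_out", "data": {"increments": [{"tx": 23, "ty": 1, "tz": 30, "twist": -0.823}, {"tx": 23, "ty": 1, "tz": 60, "twist": -0.823}, {"tx": 23, "ty": 1, "tz": 60, "twist": -0.823}, {"tx": 23, "ty": 1, "tz": 60, "twist": -0.823}, {"tx": 23, "ty": 1, "tz": 60, "twist": -0.823}, {"tx": 23, "ty": 1, "tz": 60, "twist": -0.823}, {"tx": 23, "ty": 1, "tz": 60, "twist": -0.823}]}}

```text
clock: 18.15
ee_pos: [0.434, -0.2031, 0.06]
ee_rot: [[-0.818, 0.575, 0.0], [0.575, 0.818, -0.0], [-0.0, -0.0, -1.0]]
ft_force: [-0.8, 0.5, 0.4]
width: 0.0451
grip_force: 0.0
```

```bash
python3 - <<'E'
from h import *
s=get_state(); print(s['clock'],s['ee_pos'],s['qpos'].round(0))
c=camera('wrist'); r=topface(c,'red'); print(r)
if r: print(go(*r['sq'],8,r['yaw']+90))
E
```

```text
18.15 [ 0.43395125 -0.20305693  0.05998696] [ 12.  26.  11. 123.  -9.  32.  84.]
{'inlay': array([ 434.5, -202.7]), 'axes': array([16.3, 16.5]), 'px': array([323., 280.]), 'sq': array([ 434.5, -202.2]), 'yaw': np.float64(-35.0)}
tx 0.0 ty 1.0 tz 52.0 twist -0.002 (-0.1 deg) q7 84
```

Call:
{"op": "carry_out", "data": {"increments": [{"tx": 0, "ty": 1, "tz": 30, "twist": 0}, {"tx": 0, "ty": 1, "tz": 52, "twist": 0}, {"tx": 0, "ty": 1, "tz": 52, "twist": 0}, {"tx": 0, "ty": 1, "tz": 52, "twist": 0}]}}

```text
clock: 18.7
ee_pos: [0.4349, -0.2025, 0.0085]
ee_rot: [[-0.818, 0.575, 0.001], [0.575, 0.818, -0.0], [-0.001, 0.0, -1.0]]
ft_force: [0.2, -0.3, -1.0]
width: 0.0452
grip_force: 0.0
```

Call:
{"op": "carry_out", "data": {"increments": [{"tx": 0, "ty": 0, "tz": 0, "twist": 0}, {"tx": 0, "ty": 0, "tz": 0, "twist": 0}, {"tx": 0, "ty": 0, "tz": 0, "twist": 0}, {"tx": 0, "ty": 0, "tz": 0, "twist": 0}], "grip": 18, "newtons": 30}}

```text
clock: 19.2
ee_pos: [0.4352, -0.2025, 0.009]
ee_rot: [[-0.819, 0.574, 0.002], [0.574, 0.819, -0.0], [-0.002, 0.001, -1.0]]
ft_force: [0.2, 0.4, 7.1]
width: 0.0252
grip_force: 30.6
```

Call:
{"op": "carry_out", "data": {"increments": [{"tx": 0, "ty": 0, "tz": -50, "twist": 0}, {"tx": 0, "ty": 0, "tz": -100, "twist": 0}, {"tx": 0, "ty": 0, "tz": -100, "twist": 0.1}]}}

```text
clock: 19.58
ee_pos: [0.4371, -0.2033, 0.1119]
ee_rot: [[-0.755, 0.655, 0.008], [0.655, 0.755, -0.002], [-0.008, 0.004, -1.0]]
ft_force: [0.6, -0.3, -0.5]
width: 0.0253
grip_force: 29.7
```

```bash
python3 - <<'E'
from h import *
s=get_state(); print(s['clock'],s['ee_pos'],s['width'],s['grip_force'])
print(go(604,79.5,105,7.8))
E
```

```text
19.575 [ 0.43708377 -0.20329134  0.11187418] 0.025340602860438977 29.7420796751976
tx 59.3 ty 323.0 tz 7.6 twist 0.720 (41.3 deg) q7 78
```

Call:
{"op": "carry_out", "data": {"increments": [{"tx": 59, "ty": 323, "tz": 7, "twist": 0.72}, {"tx": 59, "ty": 323, "tz": 7, "twist": 0.72}, {"tx": 59, "ty": 323, "tz": 7, "twist": 0.72}, {"tx": 59, "ty": 323, "tz": 7, "twist": 0.72}, {"tx": 59, "ty": 323, "tz": 7, "twist": 0.72}, {"tx": 59, "ty": 323, "tz": 7, "twist": 0.72}, {"tx": 59, "ty": 323, "tz": 7, "twist": 0.72}, {"tx": 59, "ty": 323, "tz": 7, "twist": 0.72}]}}

```text
clock: 20.58
ee_pos: [0.6, 0.0784, 0.101]
ee_rot: [[-0.136, 0.991, -0.001], [0.991, 0.136, -0.001], [-0.001, -0.001, -1.0]]
ft_force: [-1.5, -1.8, -0.3]
width: 0.0253
grip_force: 29.8
```

Call:
{"op": "carry_out", "data": {"increments": [{"tx": 0, "ty": 0, "tz": 0, "twist": 0}, {"tx": 0, "ty": 0, "tz": 0, "twist": 0}]}}

```text
clock: 20.82
ee_pos: [0.6006, 0.0794, 0.1013]
ee_rot: [[-0.136, 0.991, 0.0], [0.991, 0.136, -0.0], [-0.0, 0.0, -1.0]]
ft_force: [-0.5, 0.4, -0.0]
width: 0.0251
grip_force: 29.8
```

```bash
python3 - <<'E'
from h import *
s=get_state(); print(s['clock'],s['ee_pos'],s['width'],s['grip_force'])
c=camera('wrist'); r=topface(c,'red',s['ee_pos'][2]+.018); print(r)
if r: print('held',np.array(s['ee_rot']).T@(np.r_[r['sq'],0]-np.r_[s['ee_pos'][:2]*1000,0]))
for n in('green','red','blue'):
  for a,ce,m in blobs(colour(c,n),300): print(n,a,ce.round(),[np.round(q,1) for q in rect(c,m,.010)])
print(go(604.2,79.5,50,7.9))
E
```

```text
20.825 [0.60057061 0.07941498 0.10127134] 0.025106499254640712 29.785028100013733
{'inlay': array([599.6,  79.7]), 'axes': array([16.7, 16.8]), 'px': array([322., 327.]), 'sq': array([599.6,  80.2]), 'yaw': np.float64(8.0)}
held [ 9.10005032e-01 -8.54541427e-01 -1.25178708e-04]
green 5321 [330. 130.] [array([593.3, 156.9]), array([59.6, 59.2]), np.float64(8.0)]
green 790 [326. 128.] [array([591.6, 159.9]), array([20. , 19.2]), np.float64(7.9)]
red 5949 [329. 243.] [array([604.4,  78.7]), array([59.8, 59.4]), np.float64(7.9)]
red 1233 [322. 327.] [array([608.2,  16.8]), array([31.3, 31.8]), np.float64(7.9)]
blue 1538 [323. 365.] [array([614. , -16.7]), array([53.7, 23.4]), np.float64(10.0)]
tx -0.7 ty 3.5 tz 51.2 twist -0.001 (-0.0 deg) q7 10
```

Call:
{"op": "carry_out", "data": {"increments": [{"tx": -1.5, "ty": 4.5, "tz": 40, "twist": 0}, {"tx": -1.5, "ty": 4.5, "tz": 70, "twist": 0}, {"tx": -1.5, "ty": 4.5, "tz": 70, "twist": 0}, {"tx": -1.5, "ty": 4.5, "tz": 70, "twist": 0}]}}

```text
clock: 21.38
ee_pos: [0.6062, 0.0797, 0.032]
ee_rot: [[-0.138, 0.99, 0.001], [0.99, 0.138, 0.0], [-0.0, 0.001, -1.0]]
ft_force: [0.7, 0.5, 0.3]
width: 0.025
grip_force: 29.8
```

```bash
python3 - <<'E'
from h import *
s=get_state(); print(s['clock'],s['ee_pos'],s['width'],s['grip_force'])
print(go(605.4,78.3,18.8,7.9))
E
```

```text
21.375 [0.60623119 0.07970188 0.03203653] 0.025046929344691986 29.784348607063293
tx -1.3 ty -1.0 tz 13.2 twist 0.001 (0.0 deg) q7 12
```

Call:
{"op": "carry_out", "data": {"increments": [{"tx": -1, "ty": -1, "tz": 8, "twist": 0}, {"tx": -1, "ty": -1, "tz": 12, "twist": 0}, {"tx": -1, "ty": -1, "tz": 13, "twist": 0}, {"tx": -1, "ty": -1, "tz": 13, "twist": 0}]}}

```text
clock: 21.88
ee_pos: [0.6049, 0.0789, 0.0191]
ee_rot: [[-0.138, 0.99, 0.001], [0.99, 0.138, 0.0], [0.0, 0.001, -1.0]]
ft_force: [-1.9, -1.3, 5.9]
width: 0.0251
grip_force: 30.6
```

Call:
{"op": "carry_out", "data": {"increments": [{"tx": 0, "ty": 0, "tz": 0, "twist": 0}, {"tx": 0, "ty": 0, "tz": 0, "twist": 0}, {"tx": 0, "ty": 0, "tz": 0, "twist": 0}, {"tx": 0, "ty": 0, "tz": -40, "twist": 0}, {"tx": 0, "ty": 0, "tz": -90, "twist": 0}, {"tx": 0, "ty": 0, "tz": -90, "twist": 0}, {"tx": 0, "ty": 0, "tz": -90, "twist": 0}], "grip": 45}}

```text
clock: 22.75
ee_pos: [0.6042, 0.079, 0.1077]
ee_rot: [[-0.139, 0.99, -0.0], [0.99, 0.139, 0.0], [0.0, -0.0, -1.0]]
ft_force: [-0.0, -0.6, -0.3]
width: 0.0449
grip_force: 0.0
```

```bash
python3 - <<'E'
from h import *
s=get_state(); print(s['clock'],s['ee_pos'],s['width'])
c=camera('wrist'); cv2.imwrite('pics/w13.png',c['image'][:,:,::-1]);print(topface(c,'red',.036))
for n in('green','red','blue'):
  for a,ce,m in blobs(colour(c,n),300): print(n,a,ce.round(),[np.round(q,1) for q in rect(c,m,.010)])
print(go(453,215,120,7.9),go(453,215,120,30))
E
```

```text
22.75 [0.60421321 0.07900459 0.10772593] 0.04486376106756796
{'inlay': array([603.9,  78.7]), 'axes': array([15.7, 16.3]), 'px': array([323., 257.]), 'sq': array([603.9,  79.2]), 'yaw': np.float64(8.0)}
green 5109 [325. 129.] [array([593.3, 157.2]), array([59.5, 58.9]), np.float64(8.1)]
green 734 [320. 127.] [array([591. , 159.8]), array([19.3, 19.3]), np.float64(-36.3)]
red 4466 [323. 240.] [array([604.3,  78.9]), array([59.6, 59.1]), np.float64(8.0)]
red 480 [323. 257.] [array([605.2,  69.5]), array([18.3, 17.8]), np.float64(8.0)]
blue 4657 [323. 339.] [array([615.4,   0.7]), array([59.1, 57.3]), np.float64(8.1)]
tx 155.7 ty -130.5 tz -12.7 twist 0.001 (0.1 deg) q7 10 tx 155.7 ty -130.5 tz -12.7 twist -0.384 (-22.0 deg) q7 10
```

View pics/w13.png

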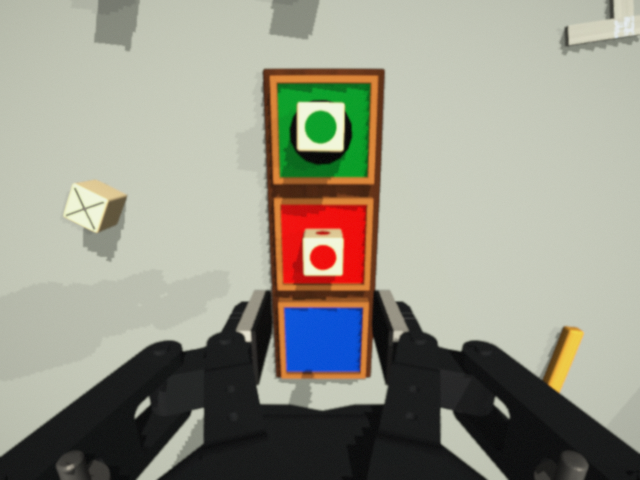

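Red die sits centred at (323,257). I've gone one over the 14-picture limit (15 viewed), so from here I work from measured numbers only. Next is the blue die.

Call:
{"op": "carry_out", "data": {"increments": [{"tx": 156, "ty": -130, "tz": -13, "twist": 0}, {"tx": 156, "ty": -130, "tz": -13, "twist": 0}, {"tx": 156, "ty": -130, "tz": -13, "twist": 0}, {"tx": 156, "ty": -130, "tz": -13, "twist": 0}, {"tx": 156, "ty": -130, "tz": -13, "twist": 0}, {"tx": 156, "ty": -130, "tz": -13, "twist": 0}]}}

```text
clock: 23.55
ee_pos: [0.4555, 0.2138, 0.1206]
ee_rot: [[-0.136, 0.991, 0.001], [0.991, 0.136, -0.001], [-0.001, 0.0, -1.0]]
ft_force: [-0.0, -0.9, 0.6]
width: 0.0456
grip_force: 0.0
```

```bash
python3 - <<'E'
from h import *
s=get_state(); print(s['clock'],s['ee_pos'],s['qpos'].round(0))
c=camera('wrist'); r=topface(c,'blue'); print(r)
if r:
    for k in(0,90): print(go(*r['sq'],60,r['yaw']+k))
    # independent check of the yaw: bone-coloured top face
    hsv=cv2.cvtColor(c['image'],cv2.COLOR_RGB2HSV); print('bone at corners:')
    for y in (r['yaw'],r['yaw']+45):
        a=np.radians(y+45+90*np.arange(4)); P=np.c_[r['sq'][0]+16.5*np.cos(a),r['sq'][1]+16.5*np.sin(a),np.full(4,26)]/1000
        print(y,[c['image'][int(q[1]),int(q[0])].tolist() for q in pix(c,P)])
E
```

```text
23.55 [0.45553019 0.21378916 0.12064719] [-46.  22.  21. 118. -12.  41. -10.]
{'inlay': array([453. , 237.8]), 'axes': array([15.8, 15.9]), 'px': array([324., 213.]), 'sq': array([453. , 238.3]), 'yaw': np.float64(-8.0)}
tx 24.8 ty 0.7 tz 60.7 twist 0.276 (15.8 deg) q7 -10
tx 24.8 ty 0.7 tz 60.7 twist -1.295 (-74.2 deg) q7 -10
bone at corners:
-8.0 [[220, 222, 179], [210, 206, 161], [207, 204, 157], [227, 229, 184]]
37.0 [[181, 183, 167], [170, 174, 160], [127, 130, 119], [180, 183, 168]]
```

Call:
{"op": "carry_out", "data": {"increments": [{"tx": 25, "ty": 1, "tz": 40, "twist": 0.276}, {"tx": 25, "ty": 1, "tz": 60, "twist": 0.276}, {"tx": 25, "ty": 1, "tz": 60, "twist": 0.276}, {"tx": 25, "ty": 1, "tz": 60, "twist": 0.276}, {"tx": 25, "ty": 1, "tz": 60, "twist": 0.276}]}}

```text
clock: 24.22
ee_pos: [0.4528, 0.2401, 0.062]
ee_rot: [[0.137, 0.991, 0.002], [0.991, -0.137, 0.001], [0.001, 0.001, -1.0]]
ft_force: [0.2, 0.1, -0.2]
width: 0.0449
grip_force: 0.0
```

```bash
python3 - <<'E'
from h import *
s=get_state(); print(s['clock'],s['ee_pos'],s['qpos'].round(0))
c=camera('wrist'); r=topface(c,'blue'); print(r)
if r: print(go(*r['sq'],8.5,r['yaw']))
E
```

```text
24.225 [0.4528167  0.24005541 0.06199726] [-49.  29.  22. 119. -18.  35. -23.]
{'inlay': array([453. , 237.7]), 'axes': array([16.3, 16.4]), 'px': array([324., 281.]), 'sq': array([453. , 238.7]), 'yaw': np.float64(-8.0)}
tx -1.5 ty 0.5 tz 53.4 twist 0.002 (0.1 deg) q7 -23
```

Call:
{"op": "carry_out", "data": {"increments": [{"tx": -1.5, "ty": 0.5, "tz": 30, "twist": 0}, {"tx": -1.5, "ty": 0.5, "tz": 53.5, "twist": 0}, {"tx": -1.5, "ty": 0.5, "tz": 53.5, "twist": 0}, {"tx": -1.5, "ty": 0.5, "tz": 53.5, "twist": 0}]}}

```text
clock: 24.78
ee_pos: [0.4528, 0.2389, 0.0085]
ee_rot: [[0.137, 0.991, 0.001], [0.991, -0.137, 0.001], [0.001, 0.001, -1.0]]
ft_force: [0.5, -0.5, -0.9]
width: 0.0452
grip_force: 0.0
```

Call:
{"op": "carry_out", "data": {"increments": [{"tx": 0, "ty": 0, "tz": 0, "twist": 0}, {"tx": 0, "ty": 0, "tz": 0, "twist": 0}, {"tx": 0, "ty": 0, "tz": 0, "twist": 0}, {"tx": 0, "ty": 0, "tz": 0, "twist": 0}], "grip": 18, "newtons": 30}}

```text
clock: 25.28
ee_pos: [0.4529, 0.2392, 0.0087]
ee_rot: [[0.137, 0.991, 0.002], [0.991, -0.137, 0.001], [0.002, 0.002, -1.0]]
ft_force: [-0.8, -0.9, 6.4]
width: 0.0253
grip_force: 30.3
```

Call:
{"op": "carry_out", "data": {"increments": [{"tx": 0, "ty": 0, "tz": -50, "twist": 0}, {"tx": 0, "ty": 0, "tz": -110, "twist": 0}, {"tx": 0, "ty": 0, "tz": -110, "twist": 0}]}}

```text
clock: 25.65
ee_pos: [0.4549, 0.2404, 0.122]
ee_rot: [[0.137, 0.991, 0.007], [0.991, -0.137, 0.006], [0.007, 0.007, -1.0]]
ft_force: [0.3, -0.6, -0.6]
width: 0.0253
grip_force: 29.8
```

```bash
python3 - <<'E'
from h import *
s=get_state(); print(s['clock'],s['ee_pos'],s['width'],s['grip_force'])
print(go(500,1,115,7.9)); print(go(615,1.5,110,7.9))
E
```

```text
25.65 [0.45486696 0.24038023 0.1220387 ] 0.025330534875658377 29.791283011436462
tx -231.0 ty 77.4 tz 6.0 twist -0.275 (-15.8 deg) q7 -26
tx -214.9 ty 191.2 tz 11.8 twist -0.275 (-15.8 deg) q7 -26
```

Call:
{"op": "carry_out", "data": {"increments": [{"tx": -215, "ty": 191, "tz": 10, "twist": -0.275}, {"tx": -215, "ty": 191, "tz": 10, "twist": -0.275}, {"tx": -215, "ty": 191, "tz": 10, "twist": -0.275}, {"tx": -215, "ty": 191, "tz": 10, "twist": -0.275}, {"tx": -215, "ty": 191, "tz": 10, "twist": -0.275}, {"tx": -215, "ty": 191, "tz": 10, "twist": -0.275}, {"tx": -215, "ty": 191, "tz": 10, "twist": -0.275}, {"tx": -215, "ty": 191, "tz": 10, "twist": -0.275}]}}

```text
clock: 26.65
ee_pos: [0.6111, 0.0015, 0.1072]
ee_rot: [[-0.14, 0.99, -0.001], [0.99, 0.14, 0.001], [0.001, -0.001, -1.0]]
ft_force: [-1.0, 0.7, -0.4]
width: 0.0252
grip_force: 29.8
```

Call:
{"op": "carry_out", "data": {"increments": [{"tx": 0, "ty": 0, "tz": 0, "twist": 0}, {"tx": 0, "ty": 0, "tz": 0, "twist": 0}]}}

```text
clock: 26.9
ee_pos: [0.6117, 0.0004, 0.1076]
ee_rot: [[-0.139, 0.99, 0.0], [0.99, 0.139, 0.0], [0.0, 0.0, -1.0]]
ft_force: [0.9, -0.5, -1.4]
width: 0.0253
grip_force: 29.8
```

```bash
python3 - <<'E'
from h import *
s=get_state(); print(s['clock'],s['ee_pos'],s['width'],s['grip_force'])
c=camera('wrist'); r=topface(c,'blue',s['ee_pos'][2]+.0175); print(r)
for n in('green','red','blue'):
  for a,ce,m in blobs(colour(c,n),300): print(n,a,ce.round(),[np.round(q,1) for q in rect(c,m,.010)])
if r: print('held',np.array(s['ee_rot']).T@(np.r_[r['sq'],0]-np.r_[s['ee_pos'][:2]*1000,0]))
print(go(615,1,32,7.9))
E
```

```text
26.9 [6.11745410e-01 4.30719558e-04 1.07623868e-01] 0.02534064761209055 29.776230454444885
{'inlay': array([ 6.11e+02, -6.00e-01]), 'axes': array([16.7, 16.8]), 'px': array([322., 329.]), 'sq': array([6.11e+02, 4.00e-01]), 'yaw': np.float64(8.0)}
green 2999 [331.  30.] [array([595.3, 142.6]), array([59.6, 28.1]), np.float64(8.1)]
red 6338 [328. 127.] [array([604.1,  80. ]), array([59.8, 59.4]), np.float64(8.1)]
red 663 [328. 130.] [array([604.3,  79.5]), array([17.9, 18.5]), np.float64(8.1)]
blue 5997 [328. 240.] [array([615.1,   1.9]), array([59.2, 58.1]), np.float64(8.0)]
blue 1223 [322. 329.] [array([620.6, -67.5]), array([32.6, 32.4]), np.float64(23.4)]
held [ 7.29367118e-02 -7.42468578e-01 -7.26282353e-05]
tx 0.4 ty 3.3 tz 75.6 twist 0.001 (0.0 deg) q7 19
```

Call:
{"op": "carry_out", "data": {"increments": [{"tx": 1, "ty": 4.2, "tz": 40, "twist": 0}, {"tx": 1, "ty": 4.2, "tz": 75, "twist": 0}, {"tx": 1, "ty": 4.2, "tz": 75, "twist": 0}, {"tx": 1, "ty": 4.2, "tz": 75, "twist": 0}]}}

```text
clock: 27.45
ee_pos: [0.6167, 0.001, 0.0336]
ee_rot: [[-0.137, 0.991, 0.002], [0.991, 0.137, -0.0], [-0.0, 0.002, -1.0]]
ft_force: [0.6, 0.1, 0.4]
width: 0.0255
grip_force: 29.8
```

```bash
python3 - <<'E'
from h import *
s=get_state(); print(s['clock'],s['ee_pos'],s['width'],s['grip_force'])
print(go(615.8,1.7,18.7,7.9))
E
```

```text
27.45 [0.61674614 0.00098213 0.03362118] 0.025480283440363793 29.771845936775208
tx 0.8 ty -0.9 tz 14.9 twist -0.000 (-0.0 deg) q7 21
```

Call:
{"op": "carry_out", "data": {"increments": [{"tx": 0.8, "ty": -0.8, "tz": 9, "twist": 0}, {"tx": 0.8, "ty": -0.8, "tz": 13, "twist": 0}, {"tx": 0.8, "ty": -0.8, "tz": 14.5, "twist": 0}, {"tx": 0.8, "ty": -0.8, "tz": 14.5, "twist": 0}]}}

```text
clock: 27.95
ee_pos: [0.615, 0.002, 0.0188]
ee_rot: [[-0.137, 0.991, -0.0], [0.991, 0.137, 0.001], [0.001, -0.0, -1.0]]
ft_force: [-2.6, 0.9, 5.5]
width: 0.025
grip_force: 30.4
```

Call:
{"op": "carry_out", "data": {"increments": [{"tx": 0, "ty": 0, "tz": 0, "twist": 0}, {"tx": 0, "ty": 0, "tz": 0, "twist": 0}, {"tx": 0, "ty": 0, "tz": 0, "twist": 0}, {"tx": 0, "ty": 0, "tz": -40, "twist": 0}, {"tx": 0, "ty": 0, "tz": -100, "twist": 0}, {"tx": 0, "ty": 0, "tz": -110, "twist": 0}, {"tx": 0, "ty": 0, "tz": -110, "twist": 0}, {"tx": 0, "ty": 0, "tz": -110, "twist": 0}], "grip": 45}}

```text
clock: 28.95
ee_pos: [0.6139, 0.002, 0.1264]
ee_rot: [[-0.138, 0.99, -0.003], [0.99, 0.138, -0.0], [0.0, -0.003, -1.0]]
ft_force: [0.6, -0.5, -0.3]
width: 0.0451
grip_force: 0.0
```

```bash
python3 - <<'E'
from h import *
s=get_state(); print(s['clock'],s['ee_pos'],s['width'])
c=camera('wrist')
for n,z in(('red',.036),('blue',.036),('green',.05)): print(n,topface(c,n,z))
for n in('red','blue'):
  for a,ce,m in blobs(colour(c,n),1000): print(n,a,ce.round(),[np.round(q,1) for q in rect(c,m,.010)])
c=camera('top')
for n in('red','blue','green'):
  for a,ce,m in blobs(colour(c,n),20):
    if 180<ce[1]<320 and ce[0]<450: print('top',n,a,ce.round(1))
E
```

```text
28.95 [0.61388746 0.00200798 0.12638991] 0.045147329750619546
red {'inlay': array([603.8,  78.9]), 'axes': array([16.2, 16.4]), 'px': array([325., 133.]), 'sq': array([603.8,  78.9]), 'yaw': np.float64(8.0)}
blue {'inlay': array([614.2,   0.9]), 'axes': array([15.8, 16. ]), 'px': array([324., 250.]), 'sq': array([614.2,   1.4]), 'yaw': np.float64(8.0)}
green None
red 5392 [325. 130.] [array([604.1,  80.1]), array([59.6, 59.3]), np.float64(7.9)]
blue 3780 [325. 234.] [array([615.1,   1.8]), array([59.1, 57.3]), np.float64(8.0)]
top green 466 [227.2 221.8]
top green 51 [223.8 221.3]
```

```bash
python3 -c "
from rig import *
print(sign_off())"
```

```text
the job is handed in; nothing more can be done
None
```

I handed the job in at about 29 s of robot time: the checker is in the green pocket with the green die square on it, about 2 mm off its centre, and the red and blue dice are within 1 mm of their pocket centres. I did not touch the bone cubes or the jar, and I viewed 15 pictures, one over the limit of 14.

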